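# File the document case in the desk sorter

## Task

Take the flat document case off the sloping stand and file it in the desktop sorter: stand it upright in the only empty slot (the one with a blank card strip on its floor), with the same long edge down as on the stand and centred along the slot. Lower it until it rests on the slot's floor before letting go, then let go of it. Leave the notebooks in the sorter and the other things on the desk where they are.

Things in the scene. Friction and masses are not known exactly. Their poses are not given: they have to be found in the camera images.
- case: Off-white document case, 16 mm thick (x), 180 long (y), 160 tall (z), 0.25-0.5 kg, loose. Origin: centre of its lower long edge; z to the upper edge, x out of the front face. Starts leaning on the stand 30 degrees from vertical, upper edge towards the robot. The stand backs it only up to 95 mm from the lower edge: the upper 65 mm are free on both faces to be pinched across the thickness, mid-length.
- stand: Dark steel sloping stand, fixed, about 155 x 130 x 105 mm. Origin: centre of its base on the desk; z up, +x the way it faces (away from the robot). The case's lower edge sits on a ledge 22 mm above the desk, 40 mm along +x from the origin, behind a lip 12 mm tall, 4 mm from the case's front. Back panel 95 mm long, 130 wide. Lift the case along its own z by 15 mm or more to free it.
- sorter: Grey plastic sorter, fixed, 126 (x) x 170 (y) x 88 mm tall. Origin: centre of its underside on the desk; z up. Five upright plates 4 mm thick make four slots 26 mm wide, centred at x = -45, -15, 15, 45 mm, running along y, open above and at both ends. Slot floor 8 mm above the desk, plates 80 mm above that floor. Three slots hold a notebook each, one is empty.
- place_card: Blank paper card strip, fixed, 22 mm wide (x), 210 long (y), 1.5 thick, on the floor of the empty slot, sticking out 20 mm at both ends. Origin: centre of its top face, the floor the case must rest on (9.5 mm above the desk), in the middle of the slot; x across the slot, y along it, z up.
- notebook0: Hardback notebook, 18 mm thick, 140 mm long, 95 mm tall, loose, standing on its long edge in one slot of the sorter. Leave it there. Origin: centre of its underside; x across its thickness, y along its length, z up.
- notebook1: Hardback notebook, 16 mm thick, 145 mm long, 90 mm tall, loose, standing on its long edge in one slot of the sorter. Leave it there. Origin: centre of its underside; x across its thickness, y along its length, z up.
- notebook2: Hardback notebook, 19 mm thick, 135 mm long, 92 mm tall, loose, standing on its long edge in one slot of the sorter. Leave it there. Origin: centre of its underside; x across its thickness, y along its length, z up.
- mug: Glass mug, 76 mm across, 95 mm tall, loose bystander. Origin: centre of its underside.
- jar: Glass jar with a white lid, 80 mm across, 95 mm tall, loose bystander. Origin: centre of its underside.
- calculator: Pocket calculator lying flat, 125 x 70 x 18 mm, loose bystander. Origin: centre of its underside.
- stapler: Black stapler, 130 x 34 x 54 mm, loose bystander. Origin: centre of its underside.
- mouse: Round black computer mouse, 62 mm across, 34 mm tall, loose bystander. Origin: centre of its underside.
There are look-alikes about, which are no part of the job. What is shaped like the case but green or orange is not meant.

How it is judged:
By the outcome, as a careful person would: the job done as asked, in the order asked, and still so for the second after the job is handed in, with the robot touching nothing.
It also fails if it takes over 43 s, if anything falls off the work surface, if the arm or the gripper's body presses on something with over 40 N, if the wrist force passes 120 N, or if a joint passes its speed limit or range.

## Robot

A 6-joint arm with a two-finger parallel gripper is mounted at the origin on the work surface. World frame = base frame: x ahead of the robot, y to its left, z up, the work surface at z = 0. Lengths are in mm, angles in rad, forces in N, time in s.
With the tool pointing down it reaches from about 400 to 925 mm from the base axis. Payload 12.5 kg.
Tool frame: the origin (TCP) lies at the very end of the fingers, on their centre line; the grasp point (between the pads) lies 19 mm behind it; z points along the fingers, y is the direction in which the jaws open and shut (so a half turn about z gives the same grasp; the last joint's range is limited). The gripper opens to 95 mm and grips with 3 to 60 N. Pads are 20 mm wide; open, the fingers measure 119 mm over their backs; the gripper's body (75 mm by 180 mm) begins 59 mm behind the grasp point.
Start: joints at [1.044, 0.491, 1.559, -0, 1.092, -0.106], TCP at [255.293, 570.502, 214.661] pointing down, gripper open.
Joint ranges: [-3.1, 3.1], [-0.84, 2.19], [0.05, 2.79], [-1.13, 4.28], [0.06, 2.93], [-2.69, 2.69]. Speed limits (rad/s): [2.22, 2.22, 2.79, 3.14, 3.14, 3.14].

## Interface

Orientations are given as [roll, pitch, yaw] about the fixed x, y, z axes, in that order (R = Rz(yaw) Ry(pitch) Rx(roll)).
In Python, from cell import env, read_camera, get_calibration gives the robot as it stands.
- The arm moves only by the tool arm_command, never from a script. Its argument "targets" is a list of rows, each a list of 3 entries, a list of its own where there are three numbers: the turn, a rotation vector about the tool's x, y, z in rad, then the shift along the tool's x, y, z in m, then the closure in counts, from 0 (fully open) to 255 (shut). In form: [[[rx, ry, rz], [tx, ty, tz], fingers], ...]. A call has 1 to 8 rows; each row is the pose to reach, as a shift and turn from the pose commanded when the call began, along the tool's axes at that moment; what a row does not reach only later rows make up. A row lasts 1/10 s, in which the tool goes at most 50 mm and 8.59 degrees, less where a joint would pass 70% of its speed; a pose out of reach is approached as far as the arm can. A call with a gripper value outside its range is refused whole. The fingers move at their own pace and stop on an object; the grip force is fixed at half the most. Time passes only in rows, so rows that repeat a pose let the fingers close. It gives the time, the measured TCP pose, the force and the opening at its end, in the units of the state.
- env.state(): the state, without advancing time (a new reading comes with each control period).
- read_camera(name): name is "scene" or "top" or "wrist"; returns (picture, depth): 400x640x3 uint8, blue, green, red; 400x640 float32, mm along the optical axis (not along the pixel's ray), 0 where there is no reading.
- get_calibration(name): a dict with "vfov" (degrees; the focal length in pixels is half the picture's height over the tangent of half this angle, whatever the lens; pixels are square), "cx", "cy" (the principal point, pixels), "world_from_camera" (4x4, takes a point from camera to world coordinates). Camera axes: x right, y down, z forward; pixel columns grow to the right and rows downward; lengths in mm; the calibration is good to about 2 mm. The wrist camera is an equidistant fisheye: a pixel r from the principal point sees the ray r / f radians off the axis. A picture is of the moment at which its call begins: read the wrist's pose just before it. get_calibration takes no time and is no camera call; for the wrist camera it gives the pose at the moment of the call.
- env.job_done(): hands the job in, once; it reports no verdict.
The state is a dict: "t": time; "joints": joint angles; "qvel": joint speeds; "tau": joint torques, N m; "eef_pos": TCP position; "tcp_rot": TCP orientation; "ft_force": force on the tool from outside, world axes, zero at the start; "moment": the same for the moment, N m; "opening": opening from 0.0 (shut) to 1.0 (fully open).
Only numpy, scipy, OpenCV 4.12 (cv2) and the standard library are available. Lean on these libraries where they do the work, as an engineer would, in place of code of your own. Each camera call takes 0.05 s, during which the arm holds its last target.

## Working session

There is one attempt and no reset: what is moved stays moved. The work goes in short steps, Python scripts to look and compute and a tool call to move; the robot and the scene stay as the last step left them, time stands still between calls to the robot, and variables do not carry over. Pictures are saved under pics/ and viewed, and the job is handed in when it is done.

Besides the shell and the picture viewer there is one more tool, called after ">>>" in YAML: its name, and indented under it one key for each argument. arm_command: Moves the arm, as the interface text tells. Its arguments: {"type":"object","properties":{"targets":{"type":"array"}},"required":["targets"]}

```bash
mkdir -p pics; ls; python3 - <<'E'
from cell import env, read_camera, get_calibration
import cv2, numpy as np
print(env.state())
for n in ["scene","top","wrist"]:
    c=get_calibration(n);print(n,c)
    p,d=read_camera(n);cv2.imwrite(f"pics/{n}0.png",p);np.save(f"pics/{n}0.npy",d);np.save(f"pics/{n}0_T.npy",c["world_from_camera"])
E
```

```text
pics
{'t': 0.0, 'joints': array([ 1.04439301e+00,  4.91520684e-01,  1.55946546e+00, -5.95388116e-06,
        1.09168506e+00, -1.05597421e-01]), 'qvel': array([-0.00081223, -0.00031783, -0.00018614,  0.00030892,  0.00040975,
       -0.00157118]), 'tau': array([ 4.83063650e-04, -6.12658167e+01, -2.58181876e+01,  6.93333079e-02,
        4.81822772e-02, -1.03505884e-04]), 'eef_pos': array([255.16352079, 570.26805742, 214.08038626]), 'tcp_rot': array([-3.14051956e+00, -1.08429086e-04,  2.72078944e+00]), 'ft_force': array([-0.54979049, -1.47575653,  0.16507094]), 'moment': array([-0.05906088,  0.01242831, -0.01624072]), 'opening': 1.0019205796184267}
scene {'vfov': 43.999638938566804, 'cx': 315.63453036185246, 'cy': 200.81720059282893, 'world_from_camera': array([[-6.26393524e-01,  4.55251396e-01, -6.32753759e-01,
         1.39198099e+03],
       [ 7.79497579e-01,  3.61835474e-01, -5.11330240e-01,
         7.93043220e+02],
       [-3.83104908e-03, -8.13523974e-01, -5.81518758e-01,
         8.46105604e+02],
       [ 0.00000000e+00,  0.00000000e+00,  0.00000000e+00,
         1.00000000e+00]]
[... 198 characters left out ...]
   [-9.99909322e-01, -1.25137735e-02, -4.97530708e-03,
         9.11100043e+01],
       [ 6.13522158e-03, -9.44307260e-02, -9.95512530e-01,
         1.09001120e+03],
       [ 0.00000000e+00,  0.00000000e+00,  0.00000000e+00,
         1.00000000e+00]])}
wrist {'vfov': 65.70646984690485, 'cx': 317.2281509447769, 'cy': 198.31446261906575, 'world_from_camera': array([[ 4.10312762e-01,  8.78521545e-01,  2.44628970e-01,
         1.85148633e+02],
       [ 9.11944297e-01, -3.94974820e-01, -1.11141762e-01,
         6.01937962e+02],
       [-1.01814926e-03,  2.68690877e-01, -9.63225922e-01,
         3.83825452e+02],
       [ 0.00000000e+00,  0.00000000e+00,  0.00000000e+00,
         1.00000000e+00]])}
```

View pics/scene0.png

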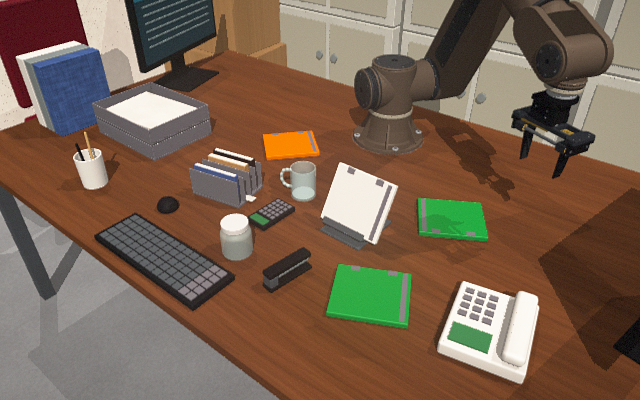

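View pics/top0.png

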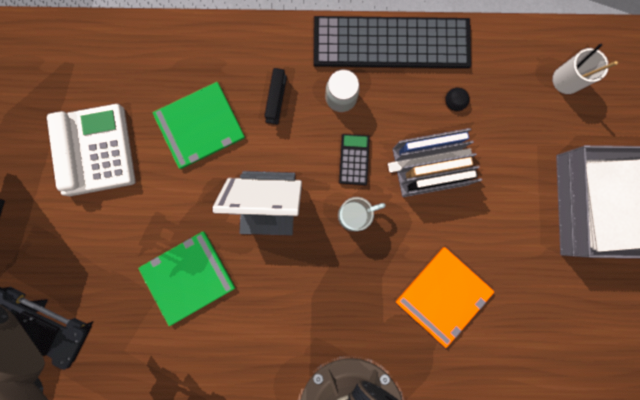

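View pics/wrist0.png

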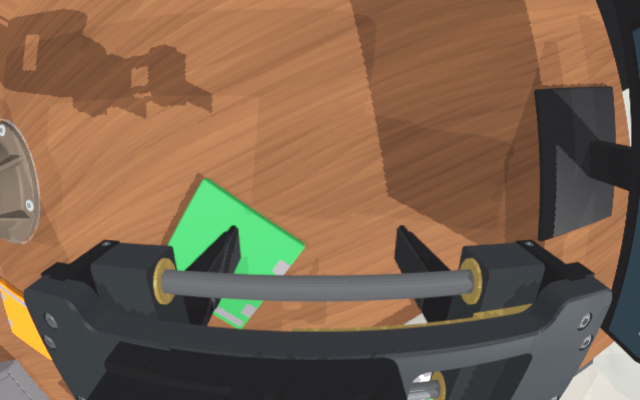

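The off-white case leans on the dark stand at scene (358,203) and top (257,196). The look-alikes are green at top (198,125) and (186,279), and orange at (445,297); all of them lie flat on the desk. The sorter is at top (435,162), and its card end shows near (395,166). I'll enlarge these to confirm.

```bash
python3 - <<'E'
import cv2, numpy as np
t=cv2.imread("pics/top0.png");s=cv2.imread("pics/scene0.png")
def cr(i,x,y,w,h,k):return cv2.resize(i[y:y+h,x:x+w],None,fx=k,fy=k,interpolation=cv2.INTER_CUBIC)
cv2.imwrite("pics/c_top_case.png",cr(t,200,160,115,85,7))
cv2.imwrite("pics/c_top_sort.png",cr(t,380,120,110,80,7))
cv2.imwrite("pics/c_sc_case.png",cr(s,310,155,100,100,6))
cv2.imwrite("pics/c_sc_sort.png",cr(s,180,140,100,75,8))
E
```

```text
(no output)
```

View pics/c_top_case.png

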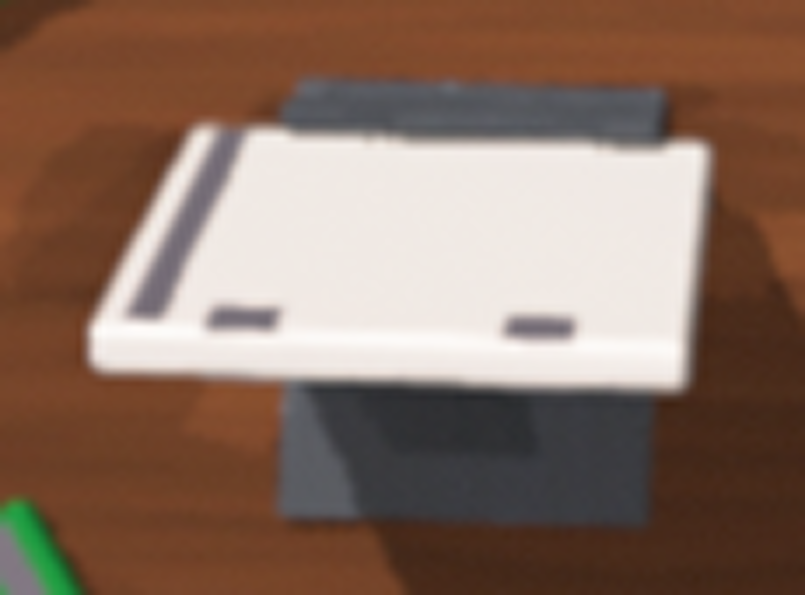

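View pics/c_top_sort.png

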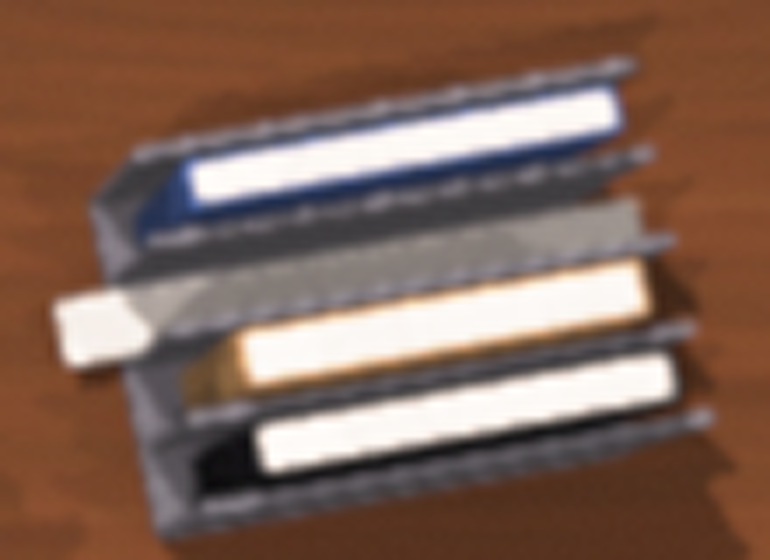

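View pics/c_sc_case.png

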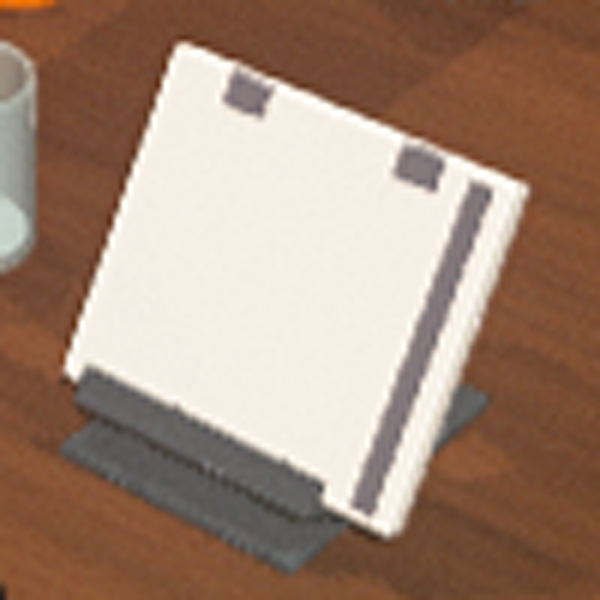

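View pics/c_sc_sort.png

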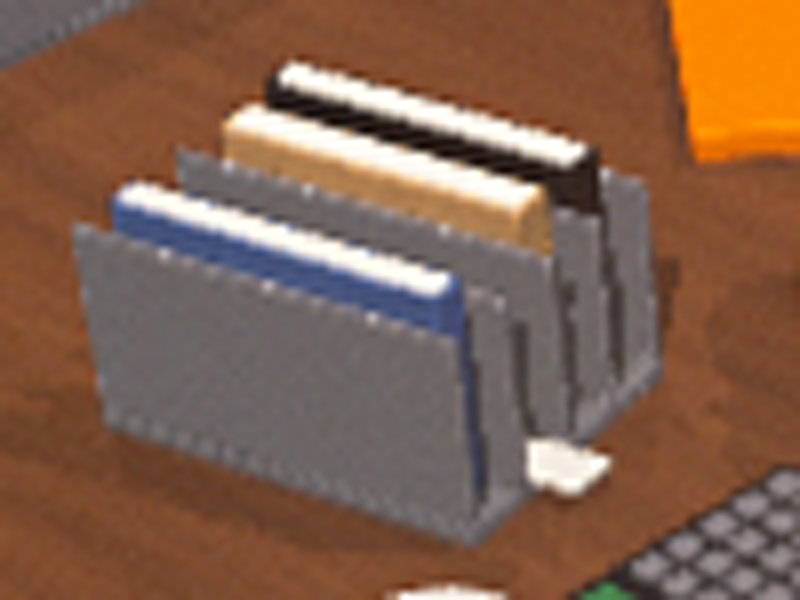

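The crops confirm it. The off-white panel on the dark stand is the case, with its clasps at the upper edge and a stripe on its +y side. The empty slot is the second from the far side, with the card end showing at top (391,167). Next I'll measure both from the two views plus depth.

```bash
cat > h.py <<'E'
import numpy as np, cv2
from scipy.spatial.transform import Rotation as R
from scipy.optimize import least_squares
V={"scene":43.999638938566804,"top":48.825975831989695,"wrist":65.70646984690485}
C={"scene":(315.63453,200.8172),"top":(316.81937,194.24695),"wrist":(317.22815,198.31446)}
def f(n):return 200/np.tan(np.radians(V[n])/2)
def T(n):return np.load(f"pics/{n}0_T.npy")
def proj(n,P,M=None):
    M=T(n) if M is None else M
    p=(np.atleast_2d(P)-M[:3,3])@M[:3,:3]
    if n=="wrist":
        r=np.hypot(p[:,0],p[:,1]);th=np.arctan2(r,p[:,2]);s=f(n)*th/np.maximum(r,1e-9)
        return np.c_[C[n][0]+s*p[:,0],C[n][1]+s*p[:,1]]
    return np.c_[C[n][0]+f(n)*p[:,0]/p[:,2],C[n][1]+f(n)*p[:,1]/p[:,2]]
def cloud(n,d,M=None):
    M=T(n) if M is None else M
    v,u=np.mgrid[0:400,0:640]
    x=(u-C[n][0])/f(n);y=(v-C[n][1])/f(n)
    if n=="wrist":
        r=np.hypot(x,y);k=np.where(r>1e-9,np.tan(np.minimum(r,1.5))/np.maximum(r,1e-9),1);x=x*k;y=y*k
    return np.stack([x*d,y*d,d],-1)@M[:3,:3].T+M[:3,3]
def fit(model_pts,obs,x0,z=None):
    # obs: list (name, idx, (u,v)[,M]); pose x=(pos, rotvec)
    def pts(x):return model_pts@R.from_rotvec(x[3:]).as_matrix().T+x[:3]
    def res(x):
        P=pts(x);return np.concatenate([(proj(o[0],P[o[1]],o[3] if len(o)>3 else None)[0]-o[2]) for o in obs])
    return least_squares(res,x0,x_scale=[10,10,10,.1,.1,.1],loss="soft_l1")
E
python3 - <<'E'
from h import *
for n in ["top","scene"]:
    p=cv2.imread(f"pics/{n}0.png");d=np.load(f"pics/{n}0.npy");X=cloud(n,d)
    m=(p.min(2)>190)&(d>0)
    u0,u1,v0,v1=(205,310,170,222) if n=="top" else (312,405,158,250)
    k=np.zeros_like(m);k[v0:v1,u0:u1]=1;m&=k
    m=cv2.erode(m.astype(np.uint8),np.ones((3,3)))>0
    Q=X[m]; 
    c=np.median(Q,0)
    for i in range(5):
        c=Q.mean(0);nn=np.linalg.svd(Q-c)[2][2];r=(Q-c)@nn;Q=Q[abs(r)<max(3,1.5*r.std())]
    nn*=np.sign(nn[2]);print(n,len(Q),c.round(1),nn.round(3),"tilt",np.degrees(np.arccos(nn[2])),"yaw",np.degrees(np.arctan2(nn[1],nn[0])),r.std())
# case model front corners: x=8
mp=np.array([[8,90,160],[8,-90,160],[8,90,0],[8,-90,0],[-8,90,160],[-8,-90,160]],float)
t=lambda a,b:np.array([200+(a+.5)/7-.5,160+(b+.5)/7-.5]);s=lambda a,b:np.array([310+(a+.5)/6-.5,155+(b+.5)/6-.5])
obs=[("top",0,t(92,325)),("top",1,t(692,345)),("top",2,t(198,125)),("top",3,t(712,143)),("top",4,t(90,372)),("top",5,t(688,390)),
("scene",0,s(529,187)),("scene",1,s(180,42)),("scene",2,s(388,536)),("scene",3,s(66,376))]
# initial: leaning, top toward robot(-x): rotate about y by -30deg
x0=np.r_[400,150,30,R.from_euler('y',-30,degrees=True).as_rotvec()]
r=fit(mp,obs,x0);print(r.x[:3],"R\n",R.from_rotvec(r.x[3:]).as_matrix().round(3),r.fun.reshape(-1,2).round(1))
E
```

```text
top 1747 [504.3 205.8 103. ] [ 0.864 -0.017  0.504] tilt 59.7456528689299 yaw -1.115080071006733 0.8466042130482228
scene 2166 [510.4 213.8  97.5] [ 0.866 -0.019  0.5  ] tilt 60.00319923568733 yaw -1.2685319764661924 1.5190379975154427
[543.04308495 214.94457069  18.72219486] R
 [[ 0.87   0.021 -0.492]
 [-0.018  1.     0.01 ]
 [ 0.493 -0.     0.87 ]] [[-0.4  0.1]
 [-0.8  0.1]
 [-0.6  0.3]
 [-0.3  0.2]
 [ 0.3  0.2]
 [-0.3  0.4]
 [-1.9 -0.2]
 [-1.1  0.1]
 [-0.2  0.4]
 [-1.  -0.4]]
```

```bash
cat > sfit.py <<'E'
from h import *
t=lambda a,b:np.array([380+(a+.5)/7-.5,120+(b+.5)/7-.5]);s=lambda a,b:np.array([180+(a+.5)/8-.5,140+(b+.5)/8-.5])
L=[]
for x,p in zip([60,30,0,-30,-60],[(635,65),(655,152),(673,240),(692,327),(712,415)]):L.append(("top",(x,-85,88),t(*p)))
L.append(("top",(62,85,88),t(138,150)))
L.append(("top",(26,105,9.5),t(55,303)));L.append(("top",(4,105,9.5),t(67,367)))
L+= [("scene",(62,-85,88),s(75,228)),("scene",(0,-85,88),s(180,152)),("scene",(0,85,88),s(552,253)),("scene",(30,85,88),s(505,298)),("scene",(-60,85,88),s(645,180)),
("scene",(63,85,0),s(472,545)),("scene",(63,-85,0),s(105,425)),("scene",(-63,85,0),s(660,375)),("scene",(4,105,9.5),s(608,460)),("scene",(26,105,9.5),s(572,493))]
if __name__=="__main__":
  def run(L):
    mp=np.array([l[1] for l in L],float)
    def res(x):
        c,k=np.cos(x[3]),np.sin(x[3]);P=mp@np.array([[c,-k,0],[k,c,0],[0,0,1]]).T+x[:3]
        return np.concatenate([proj(l[0],P[i])[0]-l[2] for i,l in enumerate(L)])
    r=least_squares(res,[550,-50,0,0.1],x_scale=[10,10,10,.1],loss="soft_l1")
    x=r.x;c,k=np.cos(x[3]),np.sin(x[3]);print("pose",x[:3].round(1),"yaw",np.degrees(x[3]),"card",(x[:2]+15*np.array([c,k])).round(1));return r
  r=run(L)
  for l,e in zip(L,r.fun.reshape(-1,2).round(1)):print(l[0],l[1],e)
  run([l for l in L if l[0]=="top"]);run([l for l in L if l[0]=="scene"])
E
python3 sfit.py
```

```text
pose [ 590.5 -197.4   -1.2] yaw 10.999979611874437 card [ 605.2 -194.6]
top (60, -85, 88) [ 0.2 -0.1]
top (30, -85, 88) [ 0.1 -0.1]
top (0, -85, 88) [ 0.3 -0.1]
top (-30, -85, 88) [0.3 0.1]
top (-60, -85, 88) [0.3 0.3]
top (62, 85, 88) [-0.5 -0.3]
top (26, 105, 9.5) [0.2 0.1]
top (4, 105, 9.5) [ 0.2 -0.5]
scene (62, -85, 88) [-0.6 -0.3]
scene (0, -85, 88) [-0.3 -0.5]
scene (0, 85, 88) [0.3 0.8]
scene (30, 85, 88) [0.2 0.2]
scene (-60, 85, 88) [0.1 0.4]
scene (63, 85, 0) [0.5 0.5]
scene (63, -85, 0) [-0.1  0.1]
scene (-63, 85, 0) [0.7 0.2]
scene (4, 105, 9.5) [ 0.4 -0.1]
scene (26, 105, 9.5) [ 0.7 -0.4]
pose [ 590.9 -198.1   -4.6] yaw 11.126566135506852 card [ 605.6 -195.2]
pose [ 582.3 -208.    -9.5] yaw 10.958080347794366 card [ 597.  -205.1]
```

```bash
cat >> h.py <<'E'
def tool_R(yaw,tilt):
    """tool pose for case with yaw, leaning back by tilt (deg)"""
    Rc=R.from_euler('z',yaw,degrees=True)*R.from_euler('y',-tilt,degrees=True)
    m=Rc.as_matrix();return R.from_matrix(np.c_[m[:,1],m[:,0],-m[:,2]]),m
def delta(pos,Rt,cur=None):
    if cur is None:
        from cell import env
        s=env.state();cur=(s["eef_pos"],s["tcp_rot"])
    R0=R.from_euler('xyz',cur[1])
    return (R0.inv()*Rt).as_rotvec().round(4), (R0.inv().apply(pos-np.asarray(cur[0]))/1000).round(4)
E
python3 - <<'E'
from h import *
Rt,m=tool_R(-1.2,29.8);o=np.array([543,214.8,19.5])
p=o+m[:,2]*225;print(p,Rt.as_matrix().round(3));print(delta(p,Rt))
E
```

```text
[431.20538255 217.14176341 214.74722701] [[ 0.021  0.868  0.497]
 [ 1.    -0.018 -0.01 ]
 [ 0.     0.497 -0.868]]
(array([-0.4596, -0.3038,  1.1433]), array([-3.049e-01, -2.505e-01, -3.000e-04]))
```

>>> arm_command:
  targets:
    - [[-0.46,-0.304,1.143],[-0.305,-0.25,-0.02],0]
    - [[-0.46,-0.304,1.143],[-0.305,-0.25,-0.02],0]
    - [[-0.46,-0.304,1.143],[-0.305,-0.25,-0.02],0]
    - [[-0.46,-0.304,1.143],[-0.305,-0.25,-0.02],0]
    - [[-0.46,-0.304,1.143],[-0.305,-0.25,-0.02],0]
    - [[-0.46,-0.304,1.143],[-0.305,-0.25,-0.02],0]
    - [[-0.46,-0.304,1.143],[-0.305,-0.25,-0.02],0]
    - [[-0.46,-0.304,1.143],[-0.305,-0.25,-0.02],0]

```text
t: 0.95
eef_pos: [431.9, 215.7, 235.0]
tcp_rot: [2.644, 0.013, 1.607]
ft_force: [1.1, 0.4, 1.0]
opening: 1.0
```

```bash
python3 - <<'E'
from cell import env, read_camera, get_calibration
from h import *
s=env.state();print(s["joints"].round(3),s["qvel"].round(3),s["eef_pos"])
Rt,m=tool_R(-1.2,29.8);o=np.array([543,214.8,19.5])
print(delta(o+m[:,2]*225,Rt))
c=get_calibration("wrist");p,d=read_camera("wrist");cv2.imwrite("pics/w1.png",p);np.save("pics/w1.npy",d);np.save("pics/w1_T.npy",c["world_from_camera"])
M=c["world_from_camera"]
print(M.round(2));
mp=np.array([[8,90,160],[8,-90,160],[8,90,0],[8,-90,0],[-8,90,160],[-8,-90,160]],float)
print(proj("wrist",mp@m.T+o,M).round(1))
E
```

```text
[ 0.438  0.144  2.148 -0.487  0.435  0.799] [-0.831 -0.138  0.346 -0.992 -0.624  1.541] [431.88638485 215.7169362  234.96545157]
(array([-0.0217, -0.0163,  0.0565]), array([ 0.0017, -0.0102,  0.0174]))
[[ 8.8000e-01 -1.0000e-01  4.7000e-01  3.4685e+02]
 [ 4.0000e-02 -9.6000e-01 -2.6000e-01  2.9095e+02]
 [ 4.8000e-01  2.5000e-01 -8.4000e-01  3.8297e+02]
 [ 0.0000e+00  0.0000e+00  0.0000e+00  1.0000e+00]]
[[323.8  97. ]
 [312.4 294.6]
 [323.8 105.5]
 [316.4 234.3]
 [304.   96. ]
 [295.8 293.6]]
```

View pics/w1.png

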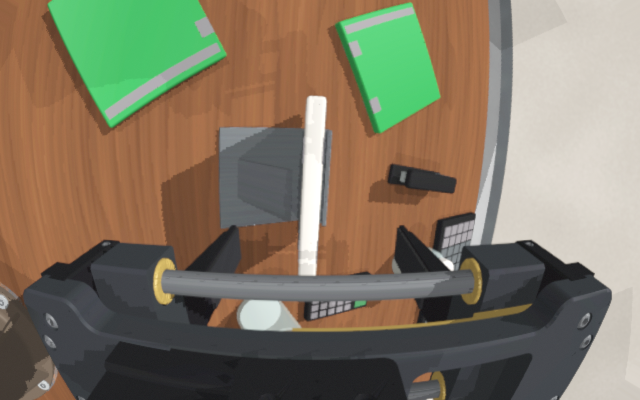

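>>> arm_command:
  targets:
    - [[-0.022,-0.016,0.056],[0.002,-0.01,0.0],0]
    - [[-0.022,-0.016,0.056],[0.002,-0.01,0.0],0]
    - [[-0.022,-0.016,0.056],[0.002,-0.01,0.0],0]

```text
t: 1.3
eef_pos: [422.7, 219.7, 229.9]
tcp_rot: [2.624, 0.003, 1.559]
ft_force: [0.0, -0.3, 0.3]
opening: 1.003
```

```bash
python3 - <<'E'
from cell import env, read_camera, get_calibration
from h import *
s=env.state();print(s["joints"].round(3),s["qvel"].round(3),s["eef_pos"],s["tcp_rot"])
Rt,m=tool_R(-1.2,29.8);o=np.array([543,214.8,19.5])
print(delta(o+m[:,2]*225,Rt))
c=get_calibration("wrist");p,d=read_camera("wrist");cv2.imwrite("pics/w2.png",p);np.save("pics/w2_T.npy",c["world_from_camera"])
M=c["world_from_camera"]
mp=np.array([[8,90,160],[8,-90,160],[8,90,0],[8,-90,0],[-8,90,160],[-8,-90,160]],float)
q=proj("wrist",mp@m.T+o,M);print(q.round(1))
k=5;cr=cv2.resize(p[80:200,250:400],None,fx=k,fy=k,interpolation=cv2.INTER_CUBIC)
cv2.imwrite("pics/w2c.png",cr)
E
```

```text
[ 0.474  0.146  2.172 -0.6    0.426  0.986] [ 0.001  0.003 -0.012  0.004 -0.001 -0.007] [422.6603378 219.6548431 229.9038096] [2.62431467 0.00292605 1.55913798]
(array([-0.0028, -0.0021,  0.0095]), array([-0.0024, -0.    ,  0.0174]))
[[329.7 100.1]
 [326.2 296.3]
 [325.2 105.6]
 [323.5 234.3]
 [309.8  99.9]
 [309.6 296.1]]
```

View pics/w2c.png

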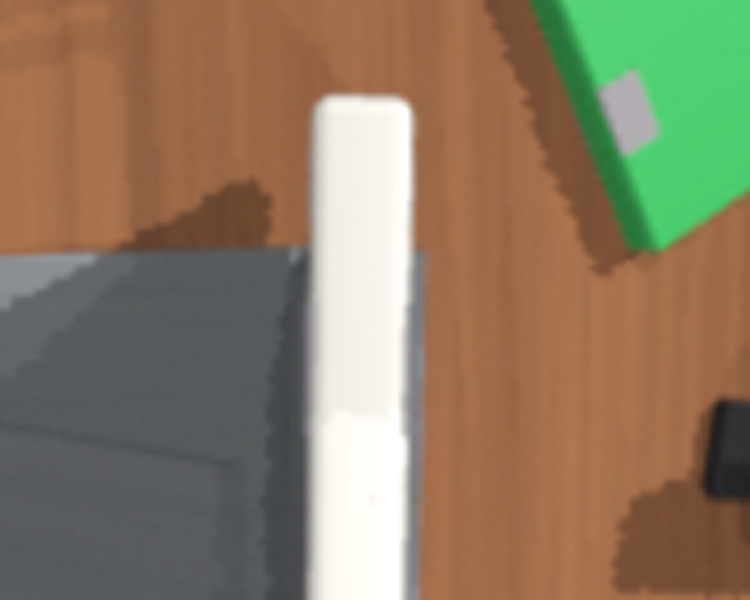

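The wrist crop shows the case's upper-edge end at (312.6..332.4, 99.3), against a predicted (309.8..329.7, 100). That is about 2 mm off along case +x, so I'll shift partway towards it and descend along the case's z.

>>> arm_command:
  targets:
    - [[-0.003,-0.002,0.009],[-0.002,0.0015,0.02],0]
    - [[-0.003,-0.002,0.009],[-0.002,0.0015,0.045],0]
    - [[-0.003,-0.002,0.009],[-0.002,0.0015,0.07],0]
    - [[-0.003,-0.002,0.009],[-0.002,0.0015,0.095],0]
    - [[-0.003,-0.002,0.009],[-0.002,0.0015,0.115],0]
    - [[-0.003,-0.002,0.009],[-0.002,0.0015,0.131],0]
    - [[-0.003,-0.002,0.009],[-0.002,0.0015,0.131],0]
    - [[-0.003,-0.002,0.009],[-0.002,0.0015,0.131],0]

```text
t: 2.15
eef_pos: [492.3, 218.0, 126.2]
tcp_rot: [2.635, 0.001, 1.548]
ft_force: [0.7, 0.2, 0.3]
opening: 1.0
```

```bash
python3 - <<'E'
from cell import env, read_camera, get_calibration
from h import *
s=env.state();print(s["joints"].round(3),s["eef_pos"],s["tcp_rot"],s["ft_force"])
Rt,m=tool_R(-1.2,29.8);o=np.array([543,214.8,19.5])
print(delta(o+m[:,2]*110,Rt), m.T@(s["eef_pos"]-o))
p,d=read_camera("wrist");cv2.imwrite("pics/w3.png",p)
p,d=read_camera("scene");cv2.imwrite("pics/s3.png",cv2.resize(p[100:260,280:500],None,fx=3.5,fy=3.5))
E
```

```text
[ 0.394  0.412  2.167 -1.133  0.219  1.492] [492.30479913 217.9765617  126.20869778] [2.63528357e+00 6.77361988e-04 1.54849167e+00] [0.72131313 0.20644951 0.27789136]
(array([-0.0138,  0.0013, -0.0009]), array([-0.0021, -0.0089,  0.0079])) [  8.99182032   2.11418485 117.81985192]
```

View pics/w3.png

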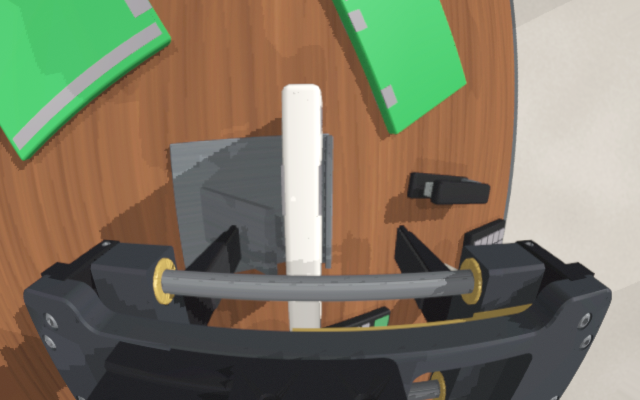

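View pics/s3.png

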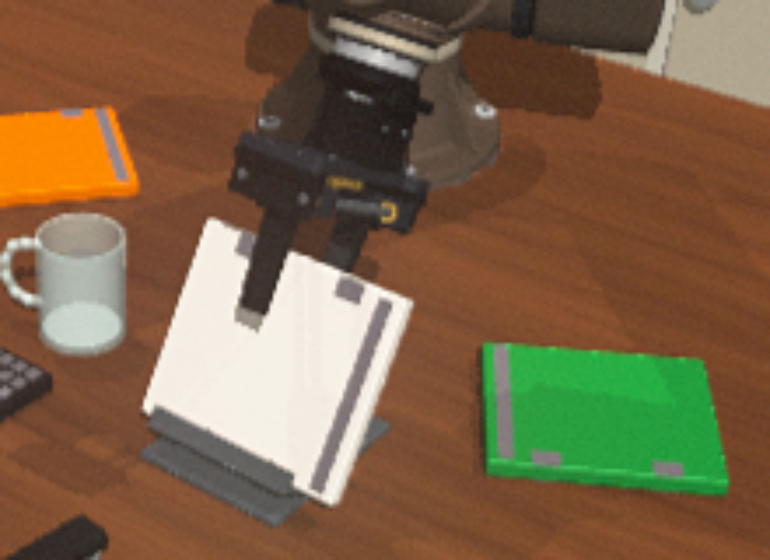

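Joint 4 is at its limit (-1.133) near the wrist singularity, so the grasp pose was not reached: it is 9 mm off along the case's x. Nothing has been touched yet. I'll fit a kinematic model from the recorded states and search for a feasible in-plane tool tilt (about the jaw axis).

```bash
cat > kin.py <<'E'
from h import *
D=[([1.04439,.49152,1.55947,0,1.09169,-.1056],[255.163,570.268,214.08],[-3.14052,-1.08e-4,2.72079]),
([.438,.144,2.148,-.487,.435,.799],[431.886,215.717,234.965],[2.644,.013,1.607]),
([.474,.146,2.172,-.6,.426,.986],[422.66,219.655,229.904],[2.62431,.002926,1.559138]),
([.394,.412,2.167,-1.133,.219,1.492],[492.305,217.977,126.209],[2.635284,.000677,1.548492])]
LO=np.array([-3.1,-.84,.05,-1.13,.06,-2.69]);HI=np.array([3.1,2.19,2.79,4.28,2.93,2.69])
Rz=lambda a:R.from_euler('z',a);Ry=lambda a:R.from_euler('y',a)
def fk(q,P):
    s4,s5,s6,off=1,1,1,P["off"]
    A=Rz(q[0]);B=Ry(q[1]);Cc=Ry(q[1]+q[2])
    a1,d1,L2,a3,L3,d6=P["p"]
    Rw=A*Cc*Rz(P["s4"]*q[3])*Ry(q[4])*Rz(P["s6"]*q[5]+off)
    p=A.apply([a1,0,d1])+A.apply(B.apply([0,0,L2]))+(A*Cc).apply([a3,0,L3])+Rw.apply([0,0,d6])
    return p,Rw
def getP():
    best=None
    for s4 in (1,-1):
        for s6 in (1,-1):
            for off in np.arange(-180,180,90)*np.pi/180:
                P={"s4":s4,"s6":s6,"off":off,"p":np.zeros(6)}
                e=max((fk(q,P)[1].inv()*R.from_euler('xyz',r)).magnitude() for q,_,r in D)
                if best is None or e<best[0]:best=(e,P)
    e,P=best
    def res(p):
        P["p"]=p;return np.r_[np.concatenate([fk(q,P)[0]-x for q,x,_ in D]),0.01*(p-[50,400,400,0,400,250])]
    r=least_squares(res,[50,400,400,0,400,250]);P["p"]=r.x
    return P,e,r.fun[:12]
def ik(pos,Rt,P,q0):
    def res(q):
        p,Rw=fk(q,P);return np.r_[(p-pos)/10,(Rw.inv()*Rt).as_rotvec()*20]
    best=None
    for j4 in (None,0,1.5,-.8,3,4):
        for j6 in (None,-1.5,1.5,0):
            q=np.array(q0,float)
            if j4 is not None:q[3]=j4
            if j6 is not None:q[5]=j6
            r=least_squares(res,np.clip(q,LO+.01,HI-.01),bounds=(LO,HI))
            if best is None or r.cost<best.cost-1e-6:best=r
    return best
def pose(yaw,tilt,phi,o,h,flip=0):
    """case pose -> TCP pose; tool axis tilted in-plane by phi (deg) towards +y; grasp point at mid-length, height h+19"""
    Rt,m=tool_R(yaw,tilt)
    Rt=Rt*R.from_euler('y',phi,degrees=True)  # tool y = case x
    if flip:Rt=Rt*R.from_euler('z',np.pi)
    g=np.asarray(o)+m[:,2]*(h+19)
    return g+Rt.apply([0,0,19]),Rt,m
E
python3 - <<'E'
from kin import *
P,e,f_=getP();print(P,e,f_.round(2))
o=[544,215,20]
for fl in (0,1):
  for phi in range(-40,45,5):
    out=[]
    for h in (110,):
        p,Rt,m=pose(-1.2,29.8,phi,o,h,fl);r=ik(p,Rt,P,[.4,.41,2.16,-1,.3,1.4 if not fl else -1.6])
        out.append((round(r.cost,4),r.x.round(2)))
    p,Rt,m=pose(11,0,phi,[605,-195,9.5],110,fl);r=ik(p,Rt,P,[-.3,.5,1.6,0,1.,.3])
    out.append((round(r.cost,4),r.x.round(2)))
    print(fl,phi,*out,Rt.apply([0,0,1]).round(2))
E
```

```text
{'s4': 1, 's6': 1, 'off': np.float64(1.5707963267948966), 'p': array([228.67658828, -96.87829087, 390.78241159, -68.37858075,
       202.64100853, -15.08889567])} 0.0007724796450053455 [ 58.57 -30.37  15.69  -2.51 -11.34 -14.3   -2.46  -0.13 -14.6    9.25
  -6.25  13.26]
0 -40 (np.float64(3.0549), array([ 0.39,  0.39,  2.26, -1.13,  0.89,  1.56])) (np.float64(0.0), array([-0.34,  0.63,  1.78, -1.12,  0.66,  0.36])) [ 0.12 -0.63 -0.77]
0 -35 (np.float64(3.0125), array([ 0.39,  0.39,  2.25, -1.13,  0.8 ,  1.55])) (np.float64(0.0), array([-0.34,  0.63,  1.79, -0.99,  0.63,  0.27])) [ 0.11 -0.56 -0.82]
0 -30 (np.float64(2.9338), array([ 0.39,  0.4 ,  2.24, -1.13,  0.71,  1.54])) (np.float64(0.0), array([-0.33,  0.63,  1.8 , -0.86,  0.61,  0.17])) [ 0.1  -0.49 -0.87]
0 -25 (np.float64(2.8223), array([ 0.39,  0.4 ,  2.24, -1.13,  0.63,  1.54])) (np.float64(0.0), array([-0.33,  0.63,  1.81, -0.71,  0.59,  0.05])) [ 0.08 -0.41 -0.91]
0 -20 (np.float64(2.6822), array([ 0.4 ,  0.41,  2.23, -1.13,  0.54,  1.53])) (np.float64(0.0), array([-0.33,  0.63,  1.82, -0.56,  0.59, -0.06])) [ 0.07 -0.34 
[... 4031 characters left out ...]
, array([-0.3 ,  0.61,  1.87,  0.41,  0.87,  2.36])) [-0.07  0.34 -0.94]
1 25 (np.float64(0.0), array([0.44, 0.44, 2.24, 2.36, 0.26, 1.17])) (np.float64(0.0), array([-0.29,  0.6 ,  1.88,  0.48,  0.94,  2.31])) [-0.08  0.41 -0.91]
1 30 (np.float64(0.0), array([0.44, 0.44, 2.24, 2.25, 0.34, 1.28])) (np.float64(0.0), array([-0.29,  0.6 ,  1.88,  0.55,  1.  ,  2.28])) [-0.1   0.49 -0.87]
1 35 (np.float64(0.0), array([0.44, 0.44, 2.23, 2.18, 0.41, 1.35])) (np.float64(0.0), array([-0.28,  0.59,  1.88,  0.62,  1.07,  2.25])) [-0.11  0.56 -0.82]
1 40 (np.float64(0.0), array([0.45, 0.44, 2.23, 2.13, 0.49, 1.39])) (np.float64(0.0), array([-0.28,  0.59,  1.88,  0.68,  1.14,  2.23])) [-0.12  0.63 -0.77]
```

```bash
python3 - <<'E'
import re
s=open('kin.py').read()
s=s.replace('a1,d1,L2,a3,L3,d6=P["p"]','a1,d1,L2,a3,L3,d6,b,w,v=P["p"]')
s=s.replace('p=A.apply([a1,0,d1])','p=A.apply([a1,b,d1])').replace('+Rw.apply([0,0,d6])','+Rw.apply([0,0,d6])+(A*Cc*Rz(P["s4"]*q[3])).apply([v,w,0])')
s=s.replace('"p":np.zeros(6)','"p":np.zeros(9)').replace('[50,400,400,0,400,250]','P0').replace('def getP','P0=np.array([50,400,400,0,400,250,50,0,0.])\ndef getP')
s=s.replace('r.fun[:12]','r.fun[:3*len(D)]')
open('kin.py','w').write(s)
E
python3 - <<'E'
from kin import *
P,e,f_=getP();print(P["p"].round(1),e,f_.round(2))
E
```

```text
[ -1.  199.  583.6  41.8 414.3 268.9  68.1  -2.2   2.1] 0.0007724796450053455 [-0.06  0.01  0.1   0.07  0.03 -0.3   0.06 -0.11  0.12 -0.08  0.05  0.1 ]
```

```bash
cat > scan.py <<'E'
from kin import *
P,e,f_=getP();print(P["p"].round(1),f_.round(1))
o=[544.5,215,20]
for fl in (0,):
  for phi in range(-20,41,5):
   for h in (108,225):
    p,Rt,m=pose(-1.2,29.8,phi,o,h,fl);r=ik(p,Rt,P,[.4,.41,2.16,-1,.3,1.4 if not fl else -1.6])
    print(fl,phi,h,round(r.cost,4),r.x.round(2),end=' | ')
   p,Rt,m=pose(11,0,phi,[605,-195,9.5],110,fl);r=ik(p,Rt,P,[-.3,.5,1.6,0,1.,.3])
   print("sorter",round(r.cost,4),r.x.round(2))
E
python3 scan.py
```

```text
[ -1.  199.  583.6  41.8 414.3 268.9  68.1  -2.2   2.1] [-0.1  0.   0.1  0.1  0.  -0.3  0.1 -0.1  0.1 -0.1  0.1  0.1]
0 -20 108 0.0 [ 0.56  0.52  2.07 -1.12  0.64  1.63] | 0 -20 225 0.0 [ 0.63  0.29  2.07 -0.88  0.8   1.38] | sorter 0.0 [-0.3   0.58  1.73 -0.48  0.71 -0.14]
0 -15 108 0.0262 [ 0.52  0.49  2.09 -1.13  0.54  1.6 ] | 0 -15 225 0.0 [ 0.59  0.26  2.1  -0.86  0.7   1.34] | sorter 0.0 [-0.33  0.58  1.71 -0.34  0.75 -0.28]
0 -10 108 0.0997 [ 0.48  0.47  2.12 -1.13  0.43  1.57] | 0 -10 225 0.0 [ 0.55  0.23  2.13 -0.82  0.6   1.27] | sorter 0.0 [-0.36  0.59  1.68 -0.21  0.79 -0.41]
0 -5 108 0.1819 [ 0.43  0.45  2.14 -1.13  0.32  1.53] | 0 -5 225 0.0 [ 0.51  0.2   2.15 -0.76  0.49  1.18] | sorter 0.0 [-0.39  0.6   1.65 -0.1   0.85 -0.52]
0 0 108 0.2392 [ 0.39  0.43  2.17 -1.13  0.21  1.49] | 0 0 225 0.0 [ 0.46  0.18  2.18 -0.66  0.38  1.05] | sorter 0.0 [-0.42  0.61  1.62 -0.    0.91 -0.61]
0 5 108 0.0121 [0.34 0.43 2.23 4.28 0.1  2.31] | 0 5 225 0.0 [ 0.4   0.16  2.21 -0.46  0.29  0.81] | sorter 0.0 [-0.44  0.62  1.6   0.08  0.98 -0.69]
0 10 108 0.0 [ 0.28  0.42  2.24  2.84  0.
[... 343 characters left out ...]
0.15  2.27  1.02  0.27 -0.8 ] | sorter 0.0 [-0.52  0.68  1.51  0.28  1.19 -0.85]
0 25 108 0.0 [ 0.11  0.45  2.29  1.97  0.4  -1.88] | 0 25 225 0.0 [ 0.14  0.16  2.29  1.27  0.37 -1.09] | sorter 0.0 [-0.54  0.71  1.48  0.33  1.27 -0.89]
0 30 108 0.0 [ 0.06  0.47  2.29  1.9   0.51 -1.87] | 0 30 225 0.0 [ 0.08  0.17  2.31  1.39  0.48 -1.27] | sorter 0.0 [-0.56  0.73  1.46  0.38  1.34 -0.92]
0 35 108 0.0 [ 0.01  0.5   2.3   1.85  0.62 -1.87] | 0 35 225 0.0 [ 0.02  0.2   2.32  1.45  0.59 -1.38] | sorter 0.0 [-0.58  0.76  1.43  0.43  1.42 -0.94]
0 40 108 0.0 [-0.03  0.53  2.3   1.79  0.73 -1.88] | 0 40 225 0.0 [-0.03  0.23  2.33  1.48  0.71 -1.47] | sorter 0.0 [-0.6   0.79  1.4   0.47  1.49 -0.96]
```

>>> arm_command:
  targets:
    - [[0,0,0],[0,0,-0.03],0]
    - [[0,0,0],[0,0,-0.06],0]
    - [[0,0,0],[0,0,-0.09],0]
    - [[0,0,0],[0,0,-0.115],0]
    - [[0,0,0],[0,0,-0.115],0]

```text
t: 2.75
eef_pos: [435.8, 219.8, 229.9]
tcp_rot: [2.631, -0.003, 1.549]
ft_force: [0.6, 0.7, -0.0]
opening: 1.004
```

```bash
python3 - <<'E'
from kin import *
from cell import env
s=env.state();P,_,_=getP()
print(s["joints"].round(4),s["qvel"].round(2),s["eef_pos"],s["tcp_rot"]);print(fk(s["joints"],P)[0]-s["eef_pos"])
p,Rt,m=pose(-1.2,29.8,22,[544.5,214.8,20],225)
print(p,delta(p,Rt))
E
```

```text
[ 0.4562  0.1627  2.1473 -0.565   0.4294  0.9489] [-0.02  0.07  0.02 -0.08 -0.06  0.08] [435.78115076 219.76769492 229.85512218] [ 2.63084148 -0.00277919  1.54858255]
[ 0.06491384 -0.06806643 -0.07354366]
[432.16702472 224.272127   216.44778638] (array([-0.0088,  0.3822, -0.0042]), array([ 0.0044, -0.0098,  0.0099]))
```

>>> arm_command:
  targets:
    - [[-0.009,0.382,-0.004],[0.004,-0.01,0.0],0]
    - [[-0.009,0.382,-0.004],[0.004,-0.01,0.0],0]
    - [[-0.009,0.382,-0.004],[0.004,-0.01,0.0],0]
    - [[-0.009,0.382,-0.004],[0.004,-0.01,0.0],0]
    - [[-0.009,0.382,-0.004],[0.004,-0.01,0.0],0]
    - [[-0.009,0.382,-0.004],[0.004,-0.01,0.0],0]
    - [[-0.009,0.382,-0.004],[0.004,-0.01,0.0],0]
    - [[-0.009,0.382,-0.004],[0.004,-0.01,0.0],0]

```text
t: 3.55
eef_pos: [425.6, 224.0, 219.8]
tcp_rot: [2.607, -0.322, 1.739]
ft_force: [0.1, 0.9, -0.7]
opening: 0.999
```

```bash
python3 - <<'E'
from kin import *
from cell import env,read_camera,get_calibration
s=env.state();P,_,_=getP()
print(s["joints"].round(4),s["qvel"].round(2),s["eef_pos"],s["tcp_rot"]);print(fk(s["joints"],P)[0]-s["eef_pos"])
o=np.array([544.5,214.8,20])
p,Rt,m=pose(-1.2,29.8,22,o,225)
print(p,delta(p,Rt))
M=get_calibration("wrist")["world_from_camera"];p,d=read_camera("wrist");cv2.imwrite("pics/w4.png",p);np.save("pics/w4_T.npy",M)
mp=np.array([[8,90,160],[8,-90,160],[8,90,0],[8,-90,0],[-8,90,160],[-8,-90,160]],float)
print(proj("wrist",mp@m.T+o,M).round(1))
E
```

```text
[ 0.1982  0.1376  2.2791  1.0318  0.3045 -0.8161] [-0.3  -0.01  0.14  1.98  0.05 -2.19] [425.59273745 224.02352941 219.81451188] [ 2.60704711 -0.32232426  1.73916556]
[-2.46291003  1.72283076 -2.08367179]
[432.16702472 224.272127   216.44778638] (array([-0.0159,  0.0118, -0.0026]), array([-0.0019,  0.0041,  0.0058]))
[[333.9 142.6]
 [333.5 349.3]
 [329.6 174.8]
 [329.4 305.7]
 [315.4 142.6]
 [315.  349.3]]
```

View pics/w4.png

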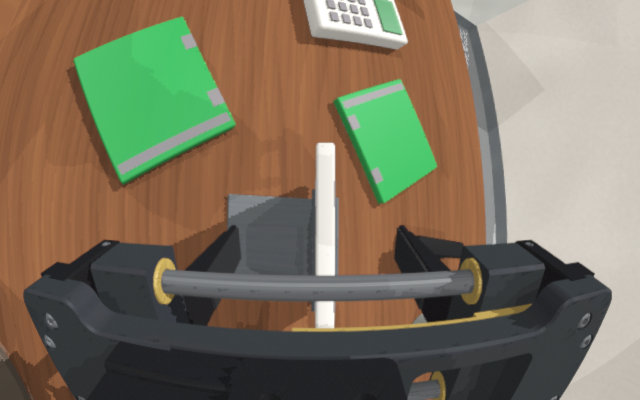

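>>> arm_command:
  targets:
    - [[0,0,0],[0,0,0],0]
    - [[0,0,0],[0,0,0],0]

```text
t: 3.8
eef_pos: [425.3, 224.3, 219.8]
tcp_rot: [2.61, -0.322, 1.737]
ft_force: [0.4, 0.3, -0.8]
opening: 1.0
```

```bash
cat > chk.py <<'E'
from kin import *
from cell import env,read_camera,get_calibration
import sys
s=env.state();P,_,_=getP()
print(s["t"],s["joints"].round(4),s["qvel"].round(2),s["eef_pos"].round(1),s["ft_force"].round(1),s["opening"]);print(fk(s["joints"],P)[0]-s["eef_pos"])
E
python3 - <<'E'
from chk import *
o=np.array([544.8,214.8,20])
p,Rt,m=pose(-1.2,29.8,22,o,225);print(delta(p,Rt))
p,Rt,m=pose(-1.2,29.8,22,o,111);print(delta(p,Rt))
for h in (225,200,170,140,111):
    p,Rt,m=pose(-1.2,29.8,22,o,h);print(h,ik(p,Rt,P,s["joints"]).x.round(2))
M=get_calibration("wrist")["world_from_camera"];p,d=read_camera("wrist")
cv2.imwrite("pics/w5.png",cv2.resize(p[120:270,240:420],None,fx=4,fy=4,interpolation=cv2.INTER_CUBIC))
mp=np.array([[8,90,160],[8,-90,160],[8,90,0],[8,-90,0],[-8,90,160],[-8,-90,160]],float)
print(((proj("wrist",mp@m.T+o,M)-[240,120])*4).round(1))
E
```

```text
3.8 [ 0.2     0.1374  2.2776  1.0181  0.3048 -0.8   ] [ 0.01 -0.   -0.    0.02  0.   -0.02] [425.3 224.3 219.8] [ 0.4  0.3 -0.8] 0.999940501465563
[-2.45521703  1.68480306 -2.08415125]
(array([-0.0181,  0.0132, -0.0038]), array([-0.0023,  0.0046,  0.006 ]))
(array([-0.0181,  0.0132, -0.0038]), array([-0.0436,  0.0067,  0.1122]))
225 [ 0.18  0.15  2.28  1.14  0.31 -0.94]
200 [ 0.17  0.21  2.28  1.35  0.29 -1.17]
170 [ 0.16  0.29  2.29  1.6   0.29 -1.44]
140 [ 0.15  0.36  2.29  1.83  0.3  -1.68]
111 [ 0.15  0.43  2.28  2.    0.33 -1.87]
[[378.4  91.7]
 [376.9 917.5]
 [361.2 219.1]
 [360.6 742.7]
 [304.4  91.8]
 [303.3 917.5]]
```

View pics/w5.png

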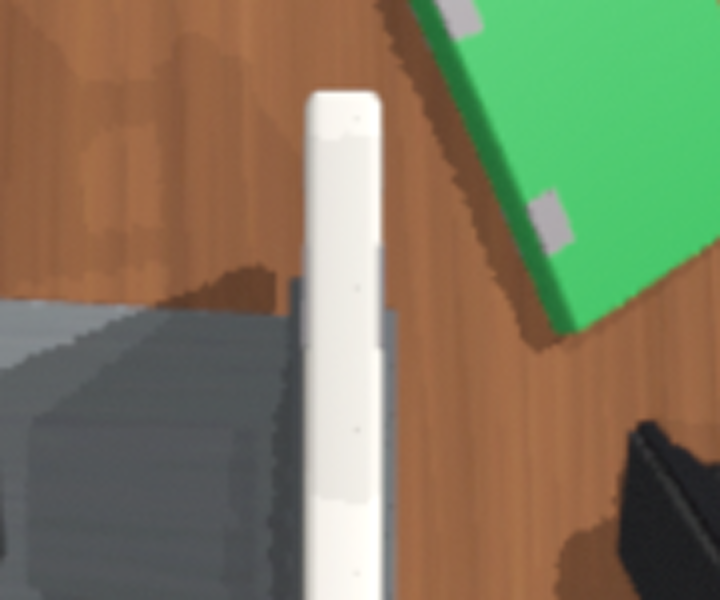

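The upper edge sits at crop (306..380, 91), within half a pixel of the prediction. I'll align and descend.

>>> arm_command:
  targets:
    - [[-0.018,0.013,-0.004],[-0.003,0.005,0.006],0]
    - [[-0.018,0.013,-0.004],[-0.01,0.0055,0.024],0]
    - [[-0.018,0.013,-0.004],[-0.018,0.0055,0.045],0]
    - [[-0.018,0.013,-0.004],[-0.027,0.006,0.068],0]
    - [[-0.018,0.013,-0.004],[-0.035,0.0065,0.09],0]
    - [[-0.018,0.013,-0.004],[-0.0435,0.007,0.112],0]
    - [[-0.018,0.013,-0.004],[-0.0435,0.007,0.112],0]
    - [[-0.018,0.013,-0.004],[-0.0435,0.007,0.112],0]

```text
t: 4.65
eef_pos: [489.0, 223.8, 118.2]
tcp_rot: [2.589, -0.332, 1.749]
ft_force: [0.2, -0.5, 0.2]
opening: 1.001
```

```bash
python3 - <<'E'
from chk import *
o=np.array([544.8,214.8,20])
p,Rt,m=pose(-1.2,29.8,22,o,111);print(delta(p,Rt))
p,d=read_camera("wrist");cv2.imwrite("pics/w6.png",p)
p,d=read_camera("scene");cv2.imwrite("pics/s6.png",cv2.resize(p[100:260,280:500],None,fx=3.5,fy=3.5))
E
```

```text
4.65 [ 0.1574  0.4341  2.2828  2.0265  0.3274 -1.8877] [ 0.   -0.03  0.01  0.01 -0.   -0.01] [489.  223.8 118.2] [ 0.2 -0.5  0.2] 1.0010094867013244
[-2.95871221  3.82003467 -1.14962919]
(array([-0.0009, -0.0018,  0.0005]), array([-0.0009, -0.0002,  0.0003]))
```

View pics/w6.png

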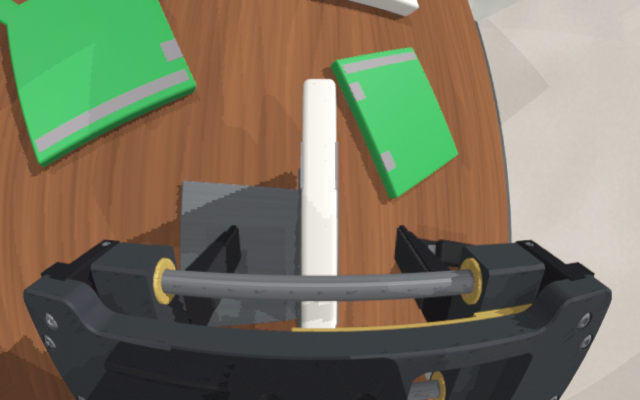

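View pics/s6.png

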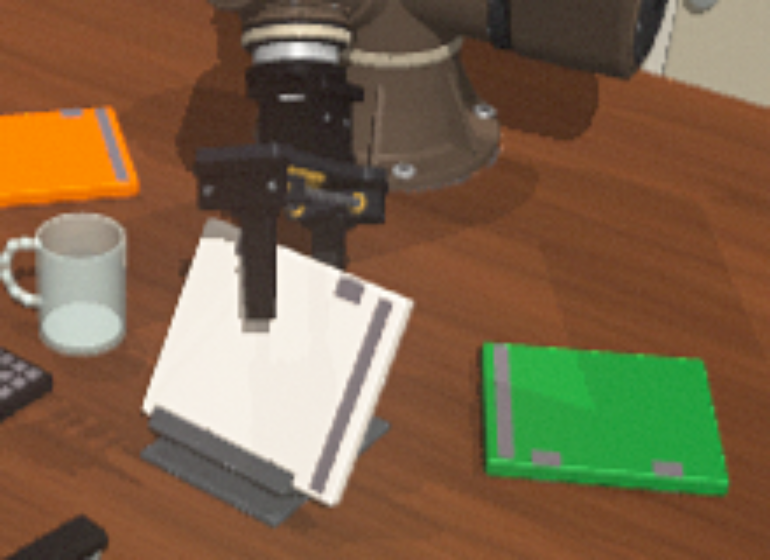

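The fingers straddle the case, which is centred between them at x≈320 (fingers at 238 and 398). Closing.

>>> arm_command:
  targets:
    - [[0,0,0],[0,0,0],255]
    - [[0,0,0],[0,0,0],255]
    - [[0,0,0],[0,0,0],255]
    - [[0,0,0],[0,0,0],255]
    - [[0,0,0],[0,0,0],255]
    - [[0,0,0],[0,0,0],255]
    - [[0,0,0],[0,0,0],255]
    - [[0,0,0],[0,0,0],255]

```text
t: 5.55
eef_pos: [489.7, 223.4, 118.3]
tcp_rot: [2.587, -0.332, 1.749]
ft_force: [0.6, -0.2, 0.6]
opening: 0.386
```

>>> arm_command:
  targets:
    - [[0,0,0],[0,0,0],255]
    - [[0,0,0],[0,0,0],255]
    - [[0,0,0],[0,0,0],255]
    - [[0,0,0],[0,0,0],255]

```text
t: 5.95
eef_pos: [489.9, 223.4, 118.5]
tcp_rot: [2.586, -0.332, 1.749]
ft_force: [1.7, 0.1, 0.1]
opening: 0.165
```

```bash
python3 - <<'E'
from chk import *
M=get_calibration("wrist")["world_from_camera"]
o=np.array([544.8,214.8,20])
# lift deltas in tool frame along case z
Rt,m=tool_R(-1.2,29.8)
R0=R.from_euler('xyz',s["tcp_rot"])
print("casez in tool",R0.inv().apply(m[:,2]).round(3))
E
```

```text
5.95 [ 0.1565  0.4342  2.2823  2.033   0.3281 -1.8946] [ 0. -0.  0.  0.  0.  0.] [489.9 223.4 118.5] [1.7 0.1 0.1] 0.16472649734748396
[-2.94567589  3.83166555 -1.14501373]
casez in tool [ 0.376  0.002 -0.927]
```

>>> arm_command:
  targets:
    - [[0,0,0],[0,0,0],255]
    - [[0,0,0],[0.002,0,-0.005],255]
    - [[0,0,0],[0.006,0,-0.015],255]
    - [[0,0,0],[0.012,0,-0.03],255]
    - [[0,0,0],[0.02,0,-0.05],255]
    - [[0,0,0],[0.03,0,-0.074],255]
    - [[0,0,0],[0.038,0,-0.093],255]
    - [[0,0,0],[0.045,0,-0.111],255]

```text
t: 6.75
eef_pos: [429.0, 224.5, 222.6]
tcp_rot: [2.587, -0.331, 1.749]
ft_force: [-0.3, 0.4, -3.1]
opening: 0.169
```

```bash
python3 - <<'E'
from chk import *
M=get_calibration("wrist")["world_from_camera"];p,d=read_camera("wrist");cv2.imwrite("pics/w7.png",p)
p,d=read_camera("scene");cv2.imwrite("pics/s7.png",p)
E
```

```text
6.75 [ 0.19    0.1372  2.2819  1.1088  0.3068 -0.9005] [ 0.05 -0.47 -0.06 -1.57  0.18  1.69] [429.  224.5 222.6] [-0.3  0.4 -3.1] 0.16945476328338274
[-2.47912046  1.92716005 -2.07960703]
```

View pics/w7.png

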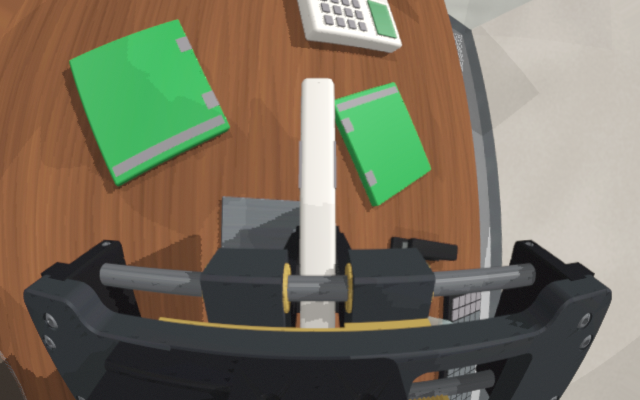

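View pics/s7.png

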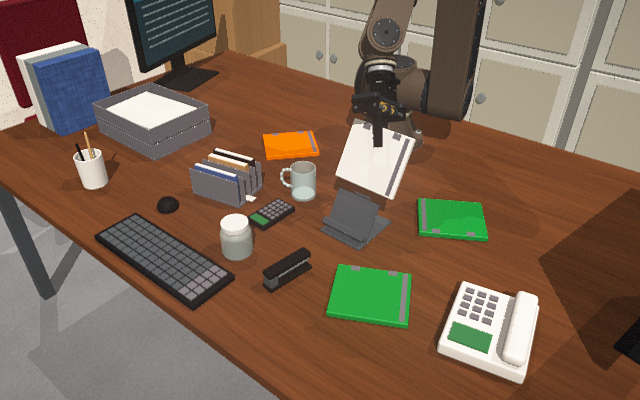

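The case is held and clear of the stand: its end still shows at v=79, so it has not slipped, and the bystanders are unmoved. Next I'll plan the carry.

```bash
cat > hold.py <<'E'
from kin import *
# held: case in tool frame, from grasp state
R0=R.from_euler('xyz',[2.586,-.332,1.749]);p0=np.array([489.9,223.4,118.5])
PHI=22.1; O=R0.inv().apply(np.array([544.8,214.8,20])-p0);O[1]=0
def tcp_for(o,yaw,tilt):
    Rt,m=tool_R(yaw,tilt);Rt=Rt*R.from_euler('y',PHI,degrees=True)
    return np.asarray(o)-Rt.apply(O),Rt
def case_now(pos,rot):
    Rt=R.from_euler('xyz',rot);o=np.asarray(pos)+Rt.apply(O);m=(Rt*R.from_euler('y',-PHI,degrees=True)).as_matrix()
    return o,np.c_[m[:,1],m[:,0],-m[:,2]]
E
python3 - <<'E'
from hold import *
from chk import s,P
print("O",O);o1,m1=case_now(s["eef_pos"],s["tcp_rot"]);print(o1,m1.round(3))
q=s["joints"];o2=np.array([605,-195,150.])
for a in np.linspace(0,1,9):
    o=o1+(o2-o1)*a;p,Rt=tcp_for(o,-1.2+12.2*a,29.8*(1-a));r=ik(p,Rt,P,q);q=r.x;print(round(a,2),o.round(),p.round(),round(r.cost,3),q.round(2))
for z in (150,100,50,9.5):
    p,Rt=tcp_for([605,-195,z],11,0);r=ik(p,Rt,P,q);print(z,p.round(1),round(r.cost,3),r.x.round(2))
p,Rt=tcp_for([530,60,150],5,0);print(delta(p,Rt))
p,Rt=tcp_for(o2,11,0);print(delta(p,Rt))
E
```

```text
6.85 [ 0.1902  0.1358  2.2819  1.1139  0.3069 -0.9061] [-0.01  0.06  0.    0.2  -0.02 -0.23] [429.1 224.8 223.5] [ 0.   0.7 -2.3] 0.168437946852267
[-2.47523576  1.94028454 -2.08061727]
O [-49.30642256   0.         101.77029403]
[485.37896471 216.23343851 125.73951445] [[ 0.866  0.02  -0.5  ]
 [-0.017  1.     0.01 ]
 [ 0.5   -0.     0.866]]
0.0 [485. 216. 126.] [429. 225. 224.] 0.0 [ 0.18  0.13  2.27  1.08  0.32 -0.87]
0.12 [500. 165. 129.] [451. 172. 230.] 0.0 [ 0.01  0.14  2.21  0.89  0.51 -0.82]
0.25 [515. 113. 132.] [472. 119. 236.] 0.0 [-0.14  0.16  2.13  0.76  0.68 -0.81]
0.38 [530.  62. 135.] [494.  67. 242.] 0.0 [-0.25  0.21  2.03  0.65  0.83 -0.81]
0.5 [545.  11. 138.] [516.  16. 247.] 0.0 [-0.34  0.26  1.92  0.56  0.97 -0.8 ]
0.62 [560. -41. 141.] [538. -36. 252.] 0.0 [-0.41  0.33  1.79  0.48  1.1  -0.8 ]
0.75 [575. -92. 144.] [560. -87. 256.] 0.0 [-0.46  0.4   1.66  0.41  1.23 -0.79]
0.88 [ 590. -144.  147.] [ 582. -138.  260.] 0.0 [-0.5   0.48  1.52  0.35  1.36 -0.78]
1.0 [ 605. -195.  150.] [ 604. -188.  263.] 0.0 [-0.53  0.56  1.36  0.29  1.49 -0.78]
150 [ 603.6 -187.7  262.8] 0.0 [-0.53  0.56  1.36  0.29  1.49 -0.78]
100 [ 603.6 -187.7  212.8] 0.0 [-0.53  0.6   1.42  0.29  1.39 -0.81]
50 [ 603.6 -187.7  162.8] 0.0 [-0.53  0.65  1.47  0.3   1.3  -0.84]
9.5 [ 603.6 -187.7  122.3] 0.0 [-0.53  0.69  1.5   0.3   1.23 -0.86]
(array([0.5241, 0.0283, 0.0999]), array([-0.1506,  0.1092, -0.0421]))
(array([0.5612, 0.0557, 0.0045]), array([-0.4005,  0.1778, -0.1008]))
```

>>> arm_command:
  targets:
    - [[0.028,0.003,0.0],[-0.02,0.009,-0.005],255]
    - [[0.084,0.008,0.001],[-0.06,0.027,-0.015],255]
    - [[0.14,0.014,0.001],[-0.1,0.044,-0.025],255]
    - [[0.202,0.02,0.002],[-0.144,0.064,-0.036],255]
    - [[0.264,0.026,0.002],[-0.188,0.084,-0.047],255]
    - [[0.325,0.032,0.002],[-0.232,0.103,-0.058],255]
    - [[0.387,0.038,0.003],[-0.276,0.123,-0.07],255]
    - [[0.449,0.044,0.003],[-0.32,0.142,-0.081],255]

```text
t: 7.65
eef_pos: [570.0, -106.8, 252.7]
tcp_rot: [3.031, -0.379, 1.765]
ft_force: [1.7, 0.7, -3.1]
opening: 0.169
```

```bash
python3 - <<'E'
from hold import *
from chk import s,P
o1,m1=case_now(s["eef_pos"],s["tcp_rot"]);print(o1,m1.round(3))
p,Rt=tcp_for([605,-195,150],11,0);print(delta(p,Rt))
E
```

```text
7.65 [-0.4703  0.4358  1.606   0.3836  1.2717 -0.7892] [-0.42  0.65 -1.24 -0.58  1.17  0.02] [ 570.  -106.8  252.7] [ 1.7  0.7 -3.1] 0.16923358502889657
[ 0.22051829 -0.17458073 -0.76788888]
[ 582.67403273 -112.82116612  140.52680705] [[ 0.983 -0.152 -0.102]
 [ 0.151  0.988 -0.011]
 [ 0.103 -0.005  0.995]]
(array([0.1102, 0.0067, 0.0023]), array([-0.0761,  0.0218, -0.039 ]))
```

>>> arm_command:
  targets:
    - [[0.05,0.003,0.001],[-0.035,0.01,-0.018],255]
    - [[0.09,0.005,0.002],[-0.06,0.018,-0.031],255]
    - [[0.102,0.006,0.002],[-0.07,0.02,-0.036],255]
    - [[0.102,0.006,0.002],[-0.07,0.02,-0.036],255]
    - [[0.102,0.006,0.002],[-0.07,0.02,-0.036],255]

```text
t: 8.15
eef_pos: [599.6, -178.9, 262.0]
tcp_rot: [3.133, -0.384, 1.762]
ft_force: [-0.6, 0.8, -2.2]
opening: 0.17
```

```bash
python3 - <<'E'
from hold import *
from chk import *
o1,m1=case_now(s["eef_pos"],s["tcp_rot"]);print(o1,m1.round(3))
p,Rt=tcp_for([605,-195,150],11,0);print(delta(p,Rt))
for n in ("wrist","top","scene"):
    c=get_calibration(n);p,d=read_camera(n);cv2.imwrite(f"pics/{n}8.png",p);np.save(f"pics/{n}8_T.npy",c["world_from_camera"]);np.save(f"pics/{n}8.npy",d)
    if n=="top":cv2.imwrite("pics/t8c.png",cv2.resize(p[100:220,360:510],None,fx=5,fy=5,interpolation=cv2.INTER_CUBIC))
    if n=="scene":cv2.imwrite("pics/s8c.png",cv2.resize(p[70:220,150:300],None,fx=4,fy=4,interpolation=cv2.INTER_CUBIC))
E
```

```text
8.15 [-0.5229  0.5445  1.3848  0.2947  1.4688 -0.7806] [ 0.01 -0.03  0.01 -0.01  0.    0.02] [ 599.6 -178.9  262. ] [-0.6  0.8 -2.2] 0.16973513789492162
[ 0.47866173 -0.38488849 -0.21304279]
[ 601.9276308  -186.14799113  149.18407432] [[ 0.982 -0.187 -0.008]
 [ 0.187  0.982  0.   ]
 [ 0.008 -0.002  1.   ]]
(array([ 0.0092,  0.0016, -0.0007]), array([-0.0085,  0.0023, -0.0043]))
```

View pics/wrist8.png

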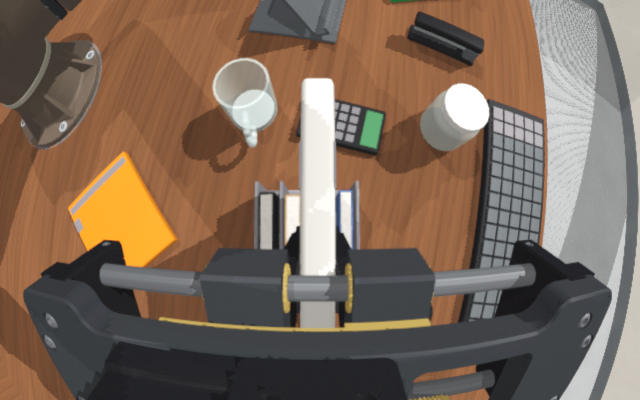

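View pics/t8c.png

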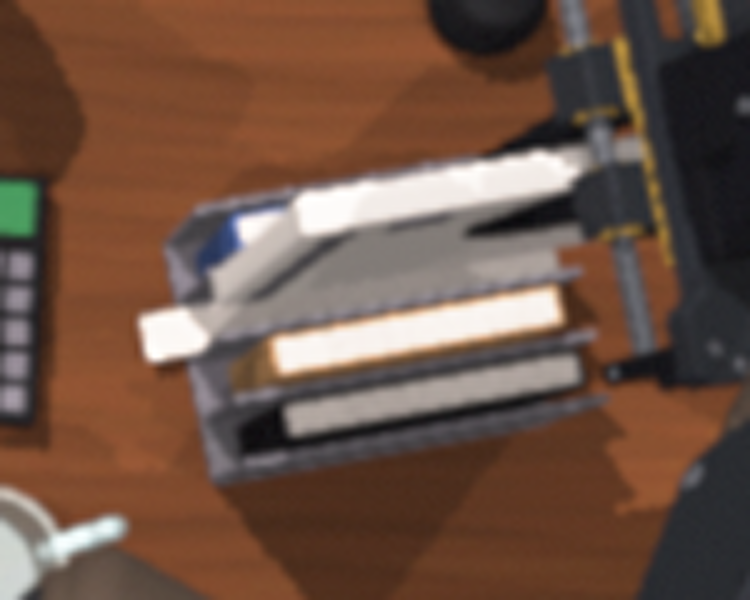

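View pics/s8c.png

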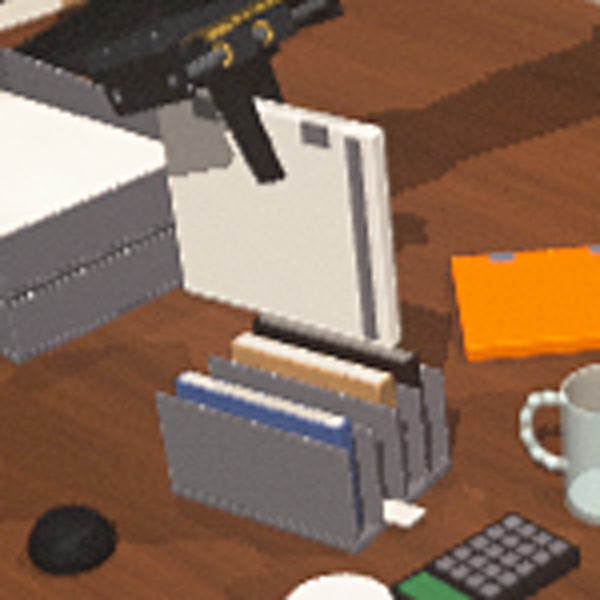

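```bash
cat > vis.py <<'E'
from hold import *
c,k=np.cos(np.radians(11)),np.sin(np.radians(11))
def sorter(P,org=(590.5,-197.4,0)):return np.atleast_2d(P)@np.array([[c,-k,0],[k,c,0],[0,0,1]]).T+np.array(org)
CP=np.array([[x,y,z] for z in(160,0) for y in (90,-90) for x in (8,-8)],float)
E
python3 - <<'E'
from vis import *
from cell import env
s=env.state();o,m=case_now(s["eef_pos"],s["tcp_rot"])
pts=np.array([[x,85,88] for x in (60,30,0,-30,-60)],float)
for n,(x,y,w,h,k) in {"wrist":(230,60,160,200,3),"top":(380,110,110,80,7),"scene":(180,80,85,95,6)}.items():
    p=cv2.imread(f"pics/{n}8.png");M=np.load(f"pics/{n}8_T.npy")
    im=cv2.resize(p[y:y+h,x:x+w],None,fx=k,fy=k,interpolation=cv2.INTER_CUBIC)
    for Q,col in ((sorter(pts),(0,0,255)),(CP@m.T+o,(0,200,0)),(sorter([[26,105,9.5],[4,105,9.5]]),(255,0,255))):
        for u,v in proj(n,Q,M):
            a=int(round((u-x+.5)*k-.5));b=int(round((v-y+.5)*k-.5));cv2.drawMarker(im,(a,b),col,cv2.MARKER_CROSS,9,1)
    cv2.imwrite(f"pics/v8{n}.png",im)
E
```

```text
(no output)
```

View pics/v8wrist.png

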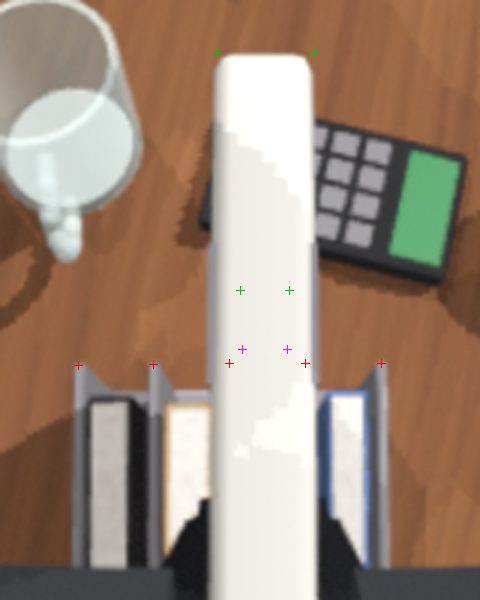

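View pics/v8top.png

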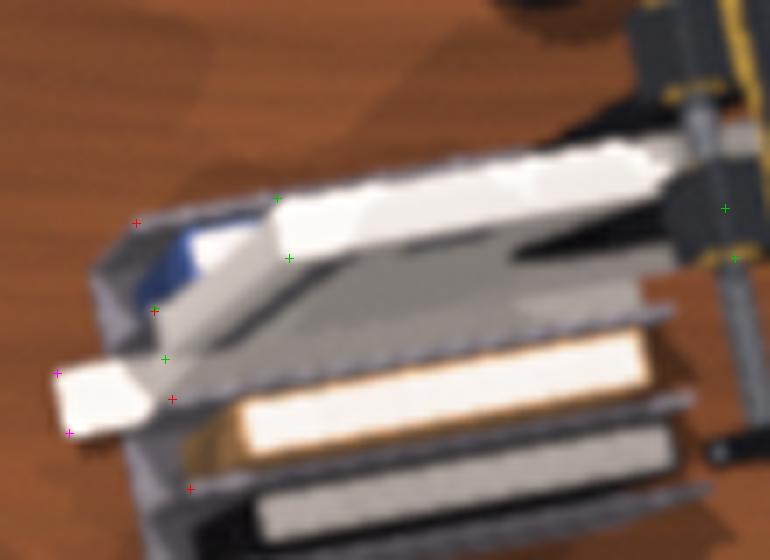

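View pics/v8scene.png

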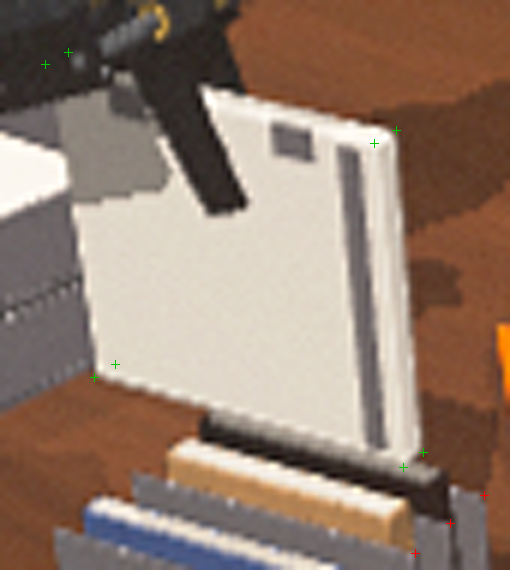

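Overlays agree within about 1 mm in all three views: the projected plates, card and case corners land on the observed ones, with the case about 0.7 mm further to -y than modelled. Align, then lower.

```bash
python3 - <<'E'
from vis import *
for z in (150,105,60,30,13,8):
    p,Rt=tcp_for([605,-194.3,z],11,0);print(z,*delta(p,Rt))
E
```

```text
150 [ 0.009   0.0042 -0.001 ] [-0.0086  0.0027 -0.0028]
105 [ 0.009   0.0042 -0.001 ] [-0.0253  0.0023  0.039 ]
60 [ 0.009   0.0042 -0.001 ] [-0.0421  0.0019  0.0807]
30 [ 0.009   0.0042 -0.001 ] [-0.0532  0.0017  0.1086]
13 [ 0.009   0.0042 -0.001 ] [-0.0596  0.0016  0.1244]
8 [ 0.009   0.0042 -0.001 ] [-0.0614  0.0015  0.129 ]
```

>>> arm_command:
  targets:
    - [[0.009,0.003,-0.001],[-0.0086,0.0026,-0.003],255]
    - [[0.009,0.003,-0.001],[-0.0086,0.0026,-0.003],255]
    - [[0.009,0.003,-0.001],[-0.015,0.0025,0.014],255]
    - [[0.009,0.003,-0.001],[-0.022,0.0024,0.031],255]
    - [[0.009,0.003,-0.001],[-0.0255,0.0023,0.039],255]
    - [[0.009,0.003,-0.001],[-0.0255,0.0023,0.039],255]
    - [[0.009,0.003,-0.001],[-0.0255,0.0023,0.039],255]

```text
t: 9.0
eef_pos: [604.0, -188.5, 218.5]
tcp_rot: [-3.141, -0.383, 1.761]
ft_force: [-0.6, -0.3, -3.1]
opening: 0.169
```

```bash
cat > look.py <<'E'
from vis import *
from chk import *
import sys
o,m=case_now(s["eef_pos"],s["tcp_rot"]);print("case",o.round(1),m.round(3))
for z in map(float,sys.argv[2:]):
    p,Rt=tcp_for([605,-194.3,z],11,0);print(z,*delta(p,Rt))
pts=np.array([[x,85,88] for x in (60,30,0,-30,-60)],float)
for n,(x,y,w,h,k) in {"wrist":(230,60,160,200,3),"top":(380,110,110,80,7),"scene":(180,80,95,130,5)}.items():
    M=get_calibration(n)["world_from_camera"];p,d=read_camera(n)
    im=cv2.resize(p[y:y+h,x:x+w],None,fx=k,fy=k,interpolation=cv2.INTER_CUBIC)
    for Q,col in ((sorter(pts),(0,0,255)),(CP@m.T+o,(0,200,0)),(sorter([[26,105,9.5],[4,105,9.5]]),(255,0,255))):
        for u,v in proj(n,Q,M):
            a=int(round((u-x+.5)*k-.5));b=int(round((v-y+.5)*k-.5));cv2.drawMarker(im,(a,b),col,cv2.MARKER_CROSS,9,1)
    cv2.imwrite(f"pics/v{sys.argv[1]}{n}.png",im);cv2.imwrite(f"pics/raw{sys.argv[1]}{n}.png",p)
E
python3 look.py 9 105 60 30 13 8
```

```text
9.0 [-0.5292  0.5949  1.4101  0.2887  1.4034 -0.8066] [ 0.   -0.01 -0.01 -0.   -0.   -0.  ] [ 604.  -188.5  218.5] [-0.6 -0.3 -3.1] 0.16852476349793158
[ 0.21733331 -0.22670019 -0.3018636 ]
case [ 605.5 -196.1  105.7] [[ 0.982 -0.19  -0.   ]
 [ 0.19   0.982  0.003]
 [-0.    -0.003  1.   ]]
105.0 [ 0.0002  0.0029 -0.0013] [ 0.0011 -0.0002  0.0012]
60.0 [ 0.0002  0.0029 -0.0013] [-0.0157 -0.0001  0.0429]
30.0 [ 0.0002  0.0029 -0.0013] [-0.0269 -0.0001  0.0708]
13.0 [ 0.0002  0.0029 -0.0013] [-0.0332 -0.0001  0.0865]
8.0 [ 0.0002  0.0029 -0.0013] [-0.0351 -0.0001  0.0912]
```

View pics/v9wrist.png

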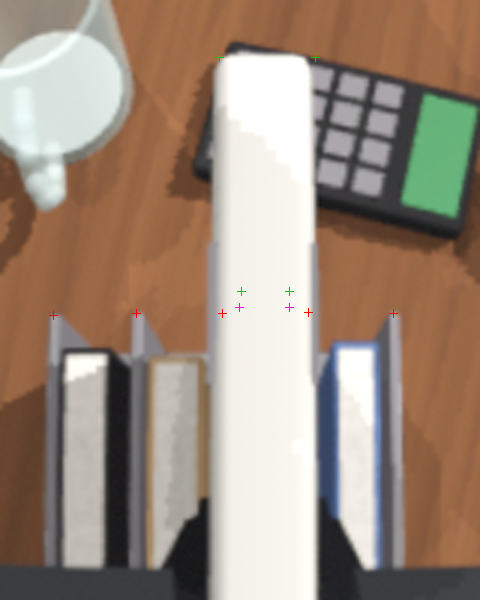

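View pics/v9top.png

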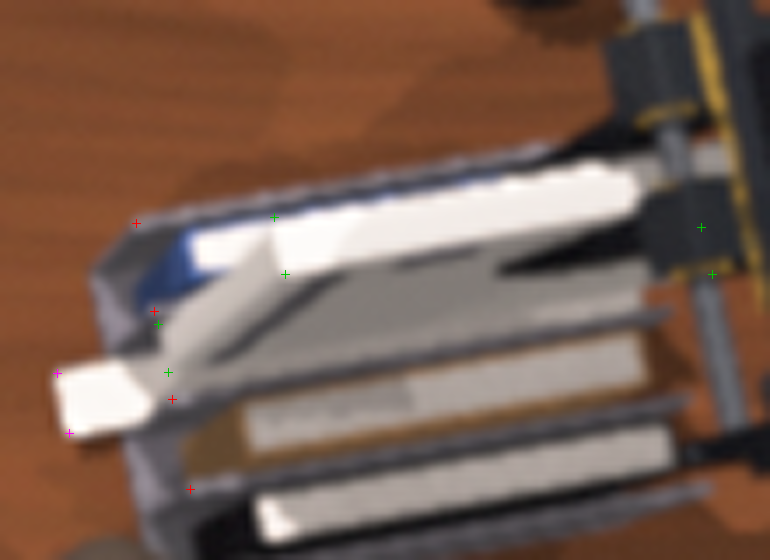

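View pics/v9scene.png

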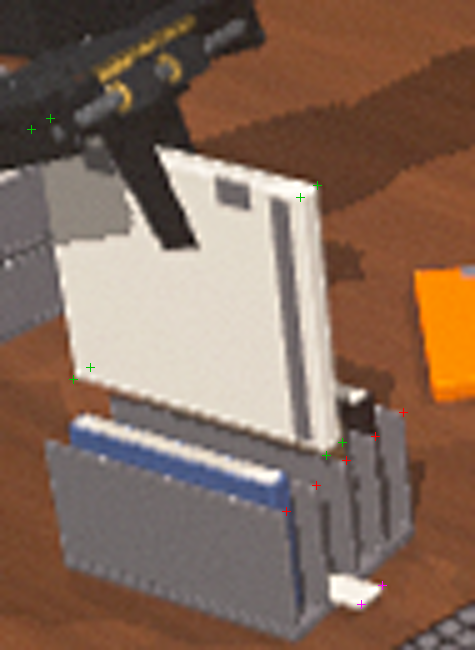

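>>> arm_command:
  targets:
    - [[0,0.002,-0.001],[-0.004,0,0.012],255]
    - [[0,0.002,-0.001],[-0.01,0,0.027],255]
    - [[0,0.002,-0.001],[-0.016,0,0.043],255]
    - [[0,0.002,-0.001],[-0.0215,0,0.057],255]
    - [[0,0.002,-0.001],[-0.0272,0,0.071],255]
    - [[0,0.002,-0.001],[-0.0272,0,0.071],255]
    - [[0,0.002,-0.001],[-0.0272,0,0.071],255]

```text
t: 9.85
eef_pos: [603.6, -187.2, 141.8]
tcp_rot: [-3.141, -0.385, 1.762]
ft_force: [0.0, -0.6, -2.4]
opening: 0.168
```

```bash
python3 look.py 10 30 13 8
```

```text
9.85 [-0.5284  0.6698  1.4862  0.3009  1.2609 -0.852 ] [ 0.   -0.02 -0.01  0.    0.   -0.  ] [ 603.6 -187.2  141.8] [ 0.  -0.6 -2.4] 0.16825210692383277
[-0.30930203  0.11343467 -0.50236237]
case [ 604.9 -194.5   29. ] [[ 0.982 -0.19   0.001]
 [ 0.19   0.982  0.   ]
 [-0.001 -0.     1.   ]]
30.0 [-0.0004  0.0004 -0.0007] [ 0.0005  0.     -0.0009]
13.0 [-0.0004  0.0004 -0.0007] [-0.0059  0.0001  0.0148]
8.0 [-0.0004  0.0004 -0.0007] [-0.0078  0.0001  0.0195]
```

View pics/v10wrist.png

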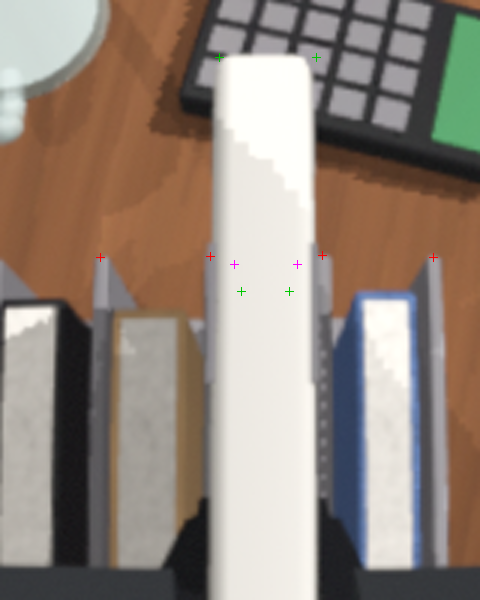

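View pics/v10scene.png

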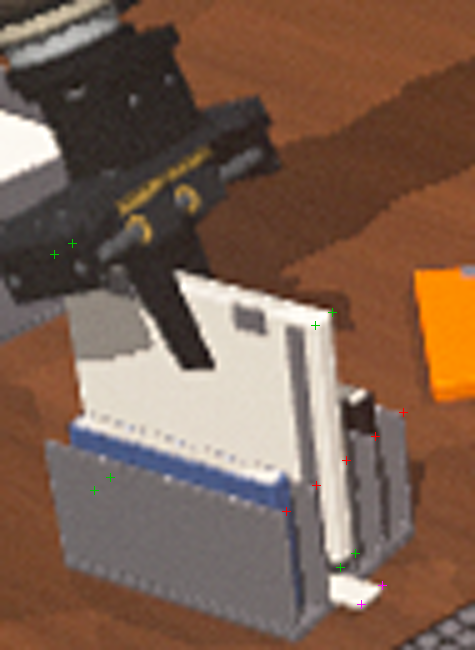

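The case is inside the slot between the two plates with no contact force. Lowering slowly towards the card.

>>> arm_command:
  targets:
    - [[0,0,0],[-0.0015,0,0.004],255]
    - [[0,0,0],[-0.0032,0,0.008],255]
    - [[0,0,0],[-0.0045,0,0.0112],255]
    - [[0,0,0],[-0.0056,0,0.014],255]
    - [[0,0,0],[-0.0056,0,0.014],255]
    - [[0,0,0],[-0.0056,0,0.014],255]

```text
t: 10.6
eef_pos: [603.5, -187.1, 126.8]
tcp_rot: [-3.141, -0.385, 1.762]
ft_force: [0.3, -0.1, -2.0]
opening: 0.164
```

>>> arm_command:
  targets:
    - [[0,0,0],[-0.0006,0,0.0014],255]
    - [[0,0,0],[-0.0006,0,0.0014],255]

```text
t: 10.8
eef_pos: [603.4, -187.1, 125.2]
tcp_rot: [-3.141, -0.385, 1.762]
ft_force: [-0.2, 0.7, -3.7]
opening: 0.167
```

>>> arm_command:
  targets:
    - [[0,0,0],[-0.0006,0,0.0014],255]
    - [[0,0,0],[-0.0006,0,0.0014],255]

```text
t: 11.0
eef_pos: [603.4, -187.1, 123.6]
tcp_rot: [-3.141, -0.385, 1.762]
ft_force: [-0.4, -0.1, -3.3]
opening: 0.169
```

>>> arm_command:
  targets:
    - [[0,0,0],[-0.0004,0,0.0009],255]
    - [[0,0,0],[-0.0004,0,0.0009],255]

```text
t: 11.2
eef_pos: [603.4, -187.2, 122.6]
tcp_rot: [-3.141, -0.385, 1.762]
ft_force: [-0.7, 0.4, -4.0]
opening: 0.169
```

>>> arm_command:
  targets:
    - [[0,0,0],[-0.0004,0,0.0009],255]
    - [[0,0,0],[-0.0004,0,0.0009],255]

```text
t: 11.4
eef_pos: [603.4, -187.2, 121.7]
tcp_rot: [-3.141, -0.385, 1.762]
ft_force: [-0.2, -0.1, -4.1]
opening: 0.165
```

>>> arm_command:
  targets:
    - [[0,0,0],[-0.0004,0,0.0009],255]
    - [[0,0,0],[-0.0004,0,0.0009],255]

```text
t: 11.6
eef_pos: [603.5, -187.3, 120.9]
tcp_rot: [-3.141, -0.385, 1.762]
ft_force: [-0.8, -0.7, -2.8]
opening: 0.165
```

>>> arm_command:
  targets:
    - [[0,0,0],[-0.0004,0,0.0009],255]
    - [[0,0,0],[-0.0004,0,0.0009],255]

```text
t: 11.8
eef_pos: [603.5, -187.3, 120.9]
tcp_rot: [3.141, -0.385, 1.763]
ft_force: [-2.5, 0.2, 6.5]
opening: 0.166
```

>>> arm_command:
  targets:
    - [[0,0,0],[-0.0004,0,0.0009],255]
    - [[0,0,0],[-0.0004,0,0.0009],255]

```text
t: 12.0
eef_pos: [603.6, -187.3, 120.8]
tcp_rot: [3.141, -0.385, 1.763]
ft_force: [-3.3, 1.0, 13.2]
opening: 0.168
```

Contact: the TCP stopped at z=120.9 and the force turned upwards. I'll ease off the preload and look before letting go.

>>> arm_command:
  targets:
    - [[0,0,0],[0.0004,0,-0.001],255]
    - [[0,0,0],[0.0004,0,-0.001],255]

```text
t: 12.2
eef_pos: [603.5, -187.3, 120.8]
tcp_rot: [3.141, -0.385, 1.763]
ft_force: [-2.5, 0.9, 8.4]
opening: 0.166
```

```bash
python3 look.py 11
```

```text
12.2 [-0.5286  0.6929  1.5028  0.3051  1.2225 -0.8652] [-0. -0. -0.  0. -0.  0.] [ 603.5 -187.3  120.8] [-2.5  0.9  8.4] 0.16600443148815736
[-0.46205285  0.21545963 -0.53408592]
case [ 605.  -194.6    8. ] [[ 0.982 -0.191 -0.   ]
 [ 0.191  0.982  0.001]
 [ 0.    -0.001  1.   ]]
```

View pics/v11wrist.png

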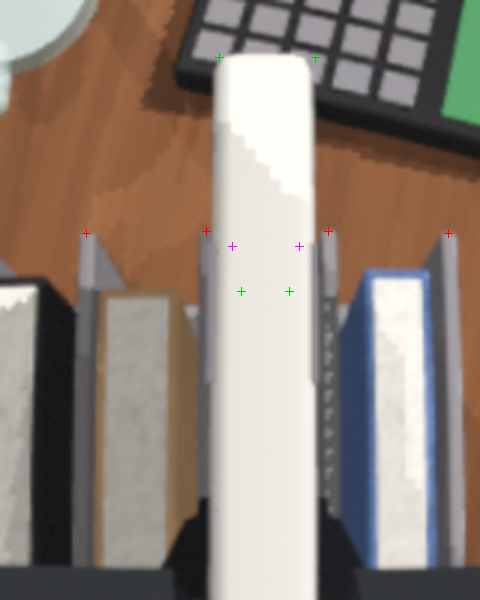

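View pics/v11top.png

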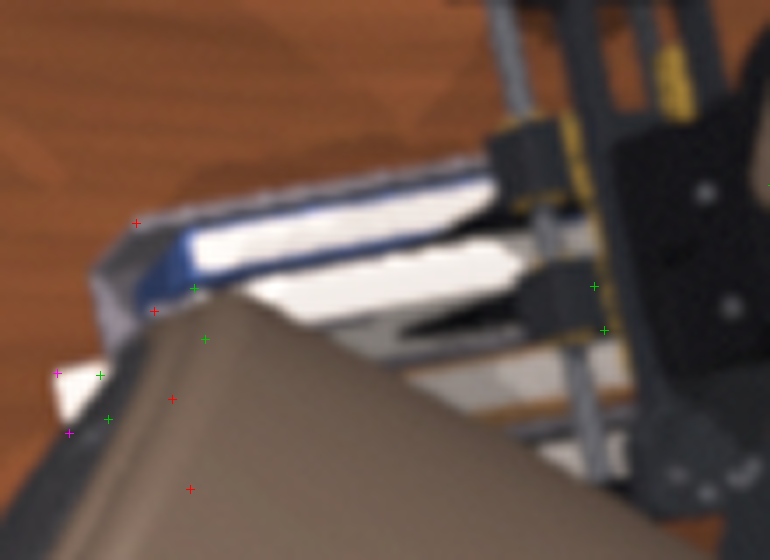

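View pics/v11scene.png

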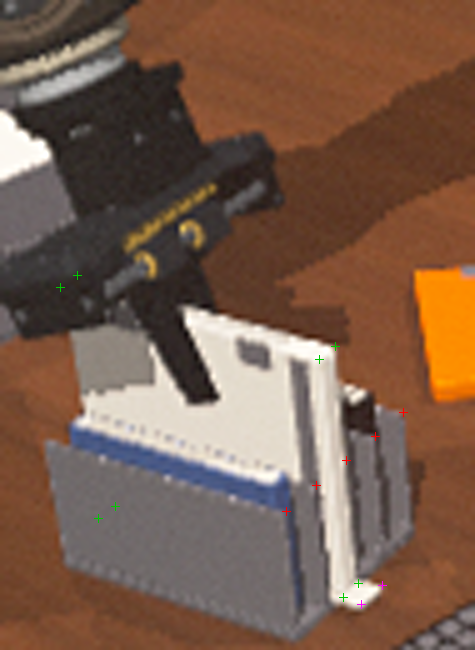

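Before release: the case stands on the card between the plates, its end at scene crop (335,600), inside the card's end (magenta). It is centred and upright. I'll ease the remaining preload and open.

>>> arm_command:
  targets:
    - [[0,0,0],[0.0004,0,-0.0009],255]
    - [[0,0,0],[0.0004,0,-0.0009],255]

```text
t: 12.55
eef_pos: [603.5, -187.3, 120.9]
tcp_rot: [-3.141, -0.385, 1.762]
ft_force: [-1.3, -0.2, 1.9]
opening: 0.169
```

>>> arm_command:
  targets:
    - [[0,0,0],[0,0,0],195]
    - [[0,0,0],[0,0,0],180]
    - [[0,0,0],[0,0,0],160]
    - [[0,0,0],[0,0,0],140]
    - [[0,0,0],[0,0,0],140]
    - [[0,0,0],[0,0,0],140]
    - [[0,0,0],[0,0,0],140]

```text
t: 13.25
eef_pos: [603.5, -187.3, 120.9]
tcp_rot: [-3.141, -0.385, 1.762]
ft_force: [-0.2, 0.3, -0.4]
opening: 0.452
```

```bash
python3 look.py 12
```

```text
13.25 [-0.5285  0.6929  1.5026  0.3048  1.223  -0.8646] [ 0. -0. -0.  0.  0. -0.] [ 603.5 -187.3  120.9] [-0.2  0.3 -0.4] 0.45195766306169755
[-0.46050741  0.2143423  -0.53336536]
case [ 604.8 -194.6    8.1] [[ 0.982 -0.19   0.   ]
 [ 0.19   0.982  0.001]
 [-0.    -0.001  1.   ]]
```

View pics/raw12wrist.png

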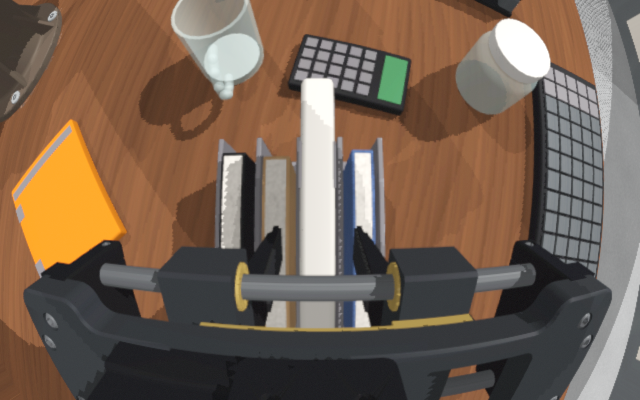

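View pics/v12scene.png

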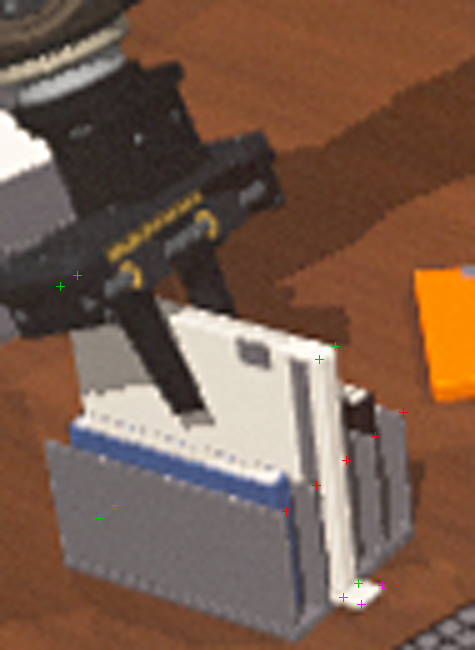

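The case is released and standing still, with clear gaps on both sides of it (wrist case at x 301–335, fingers at about 278 and 357). I'll retract along the tool axis.

>>> arm_command:
  targets:
    - [[0,0,0],[0,0,-0.01],140]
    - [[0,0,0],[0,0,-0.03],140]
    - [[0,0,0],[0,0,-0.055],140]
    - [[0,0,0],[0,0,-0.085],140]
    - [[0,0,0],[0,0,-0.115],140]
    - [[0,0,0],[0,0,-0.145],140]
    - [[0,0,0],[0,0,-0.17],140]
    - [[0,0,0],[0,0,-0.17],140]

```text
t: 14.2
eef_pos: [616.4, -251.5, 282.3]
tcp_rot: [3.138, -0.381, 1.763]
ft_force: [-0.2, -0.2, 0.3]
opening: 0.452
```

>>> arm_command:
  targets:
    - [[0,0,0],[0.04,-0.03,-0.04],140]
    - [[0,0,0],[0.07,-0.06,-0.06],140]
    - [[0,0,0],[0.07,-0.09,-0.06],140]
    - [[0,0,0],[0.07,-0.12,-0.06],140]
    - [[0,0,0],[0.07,-0.12,-0.06],140]
    - [[0,0,0],[0.07,-0.12,-0.06],140]

```text
t: 14.8
eef_pos: [489.7, -231.2, 360.6]
tcp_rot: [-3.141, -0.385, 1.761]
ft_force: [-0.3, 0.1, -0.5]
opening: 0.45
```

```bash
python3 look.py 13
```

```text
14.8 [-0.6858  0.3697  1.4199  0.2433  1.6515 -0.8935] [ 0.02  0.03 -0.02  0.    0.    0.  ] [ 489.7 -231.2  360.6] [-0.3  0.1 -0.5] 0.4501962707048638
[ 1.18476707 -1.07874292 -0.0066602 ]
case [ 491.1 -238.5  247.7] [[ 0.982 -0.19   0.   ]
 [ 0.19   0.982  0.001]
 [-0.    -0.001  1.   ]]
```

View pics/v13top.png

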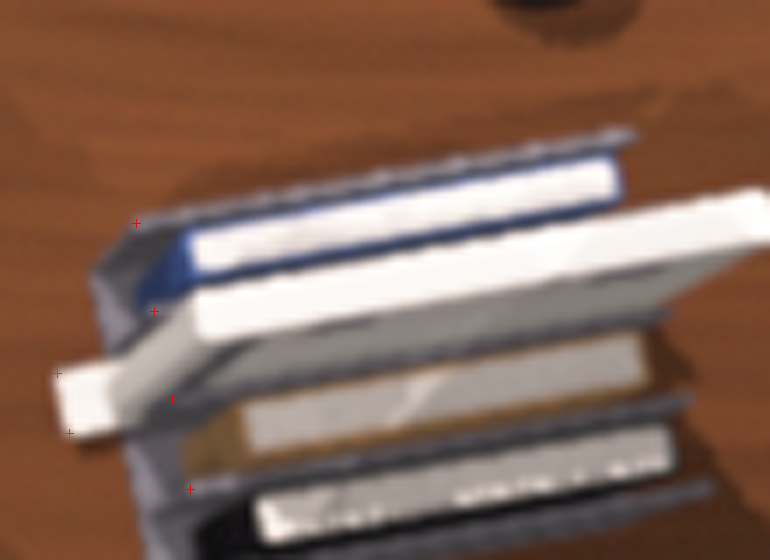

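View pics/raw13top.png

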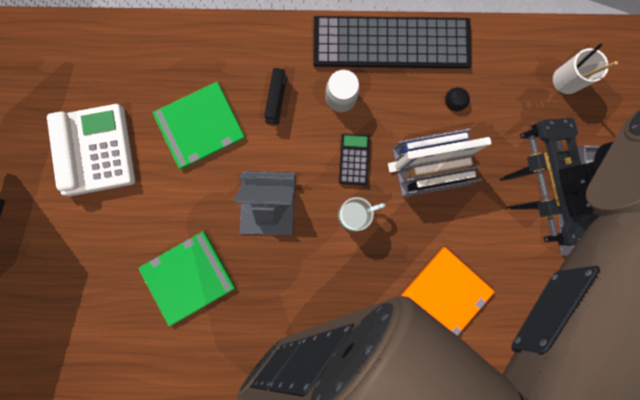

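View pics/raw13scene.png

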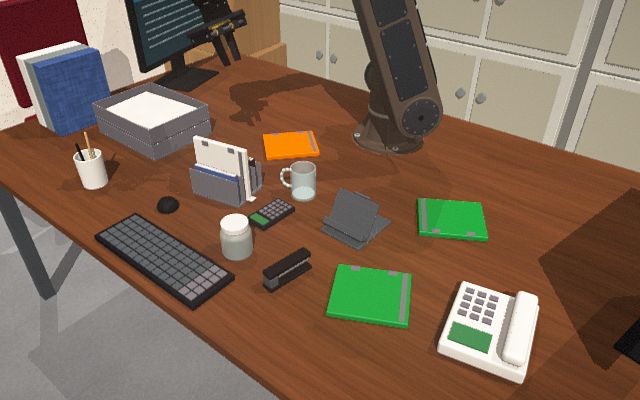

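```bash
python3 - <<'E'
from vis import *
Q=sorter(CP+[15,0,9.5])
ims=[]
for n,(x,y,w,h,k) in {"top":(385,125,112,70,7),"scene":(185,130,80,80,7)}.items():
    p=cv2.imread(f"pics/raw13{n}.png");im=cv2.resize(p[y:y+h,x:x+w],None,fx=k,fy=k,interpolation=cv2.INTER_CUBIC)
    for u,v in proj(n,Q): cv2.drawMarker(im,(int((u-x+.5)*k-.5),int((v-y+.5)*k-.5)),(0,0,255),cv2.MARKER_CROSS,9,1)
    cv2.imwrite(f"pics/f_{n}.png",im)
E
```

```text
(no output)
```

View pics/f_top.png

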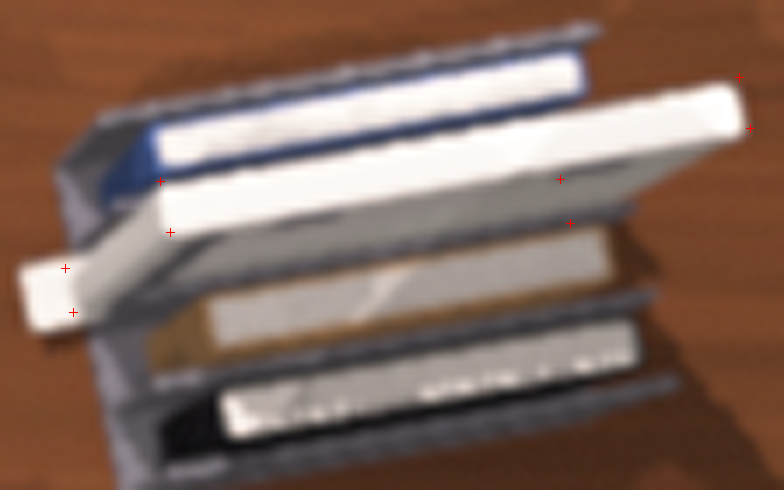

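View pics/f_scene.png

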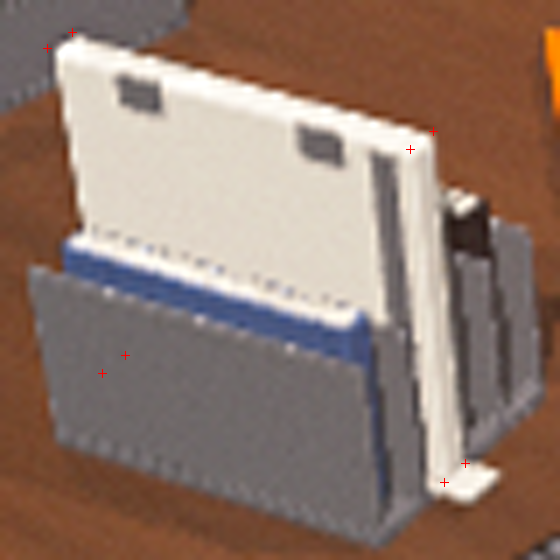

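```bash
python3 -c "
from cell import env
s=env.state();print(s['t'],s['qvel'].round(3),s['ft_force']);print(env.job_done())"
```

```text
14.95 [ 0.004  0.004 -0.    -0.003 -0.    -0.002] [ 0.37234433  0.35276034 -0.12206402]
the job is handed in; nothing more can be done
None
```

The off-white case is off the stand and filed upright in the sorter's empty slot, resting on the blank card. The same long edge is down as on the stand. I handed the job in at about 15 s of the 43 s allowed.

- **Grasp:** my first approach, straight along the case, stopped at joint 4's limit about 9 mm off, before anything was touched. I backed out and took the case with the tool tilted 22° in the plane of the case.
- **Release:** I lowered until the force turned upwards, with the fingertips at 120.9 mm, and eased off the preload before opening the gripper. That is about 1.5 mm lower than the two-view measurement predicted, which is within calibration error.
- **Final position:** overlays in the top and scene pictures show the upper edge within about 1 mm of the intended place. One lower corner in the top picture read up to 3.5 mm off, which I put down to its rounded corners; the upper edge there did not shift.
- **Surroundings:** the notebooks and the other things on the desk look unmoved in the last pictures. The arm was clear and still at handing in, with no contact force.

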